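# Load one more collar into the spring magazine

## Robot

A 6-joint arm with a two-finger parallel gripper is mounted at the origin on a cart in front of the work surface, level with it; the furniture and walls round the work are solid. World frame = base frame: x ahead of the robot, y to its left, z up, the work surface at z = 0. Lengths are in m, angles in rad, forces in N, time in s.
With the tool pointing down it reaches from about 0.35 to 0.775 m from the base axis. Payload 5.5 kg.
Tool frame: the origin (TCP) lies midway between the tips of the shut fingers; the grasp point (between the pads) lies hold_point_z behind it (hold_point_z is the distance from the TCP to the grasp point, in m); z points along the fingers, y is the direction in which the jaws open and shut (so a half turn about z gives the same grasp; the last joint's range is limited). The gripper opens to 85 mm and grips with 20 to 120 N. Pads are 22 mm wide; open, the fingers measure 114 mm over their backs; the gripper's body (76 mm by 85 mm) begins 54 mm behind the grasp point. The pads swing forward as they close: fully open they stand 13 mm farther back than shut.
Start: joints at [-1.441, 0.313, 0.046, 1.304, 0, 1.431], TCP at [0.153, -0.554, 0.231] pointing down, gripper open.
Joint ranges: [-2.76, 2.76], [-0.86, 1.69], [-1.03, 1.26], [-2.2, 2.34], [-1.47, 1.5], [-3.14, 3.14]. Speed limits (rad/s): [2.57, 2.57, 3.14, 3.14, 3.14, 3.14].

## Interface

Orientations are given as a unit quaternion [w, x, y, z].
In Python, from workcell import * gives the robot as it stands. The module is installed in compiled form; this text tells all that it offers.
- The arm moves only by the tool jog_arm, never from a script. Its argument "plan" is a list of rows, each a list of 6 numbers: the shift along the world's x, y, z in m, then the turn, a rotation vector about the world's x, y, z in degrees. A call has exactly 10 rows; each row shifts and turns the commanded pose from where the row before left it; what a row does not reach is not made up. A row lasts 1/10 s, in which the tool goes at most 50 mm and 8.59 degrees, less where a joint would pass 70% of its speed; a pose out of reach is approached as far as the arm can. A call with a gripper value outside its range is refused whole. "hand" is the opening, from 0 (shut) to 1 (fully open), set as the call begins (left out, the last holds). The fingers move at their own pace and stop on an object; "force" is the grip in N (left out, the last holds). Time passes only in rows, so rows that do not move let the fingers close, or fill a call up. It gives the time, the measured TCP pose, the force and the opening at its end, in the units of the state.
- get_state(): the state, without advancing time (a new reading comes with each control period).
- read_camera(name): name is "scene" or "side" or "wrist"; returns the picture (480x640x3 uint8, red, green, blue); there is no depth.
- calibration(name): a dict with "K" (3x3 intrinsics, pixels), "D" ([k1, k2, p1, p2, k3] as OpenCV has them; the pictures are not rectified), "world_to_cam" (4x4, takes a point from world to camera coordinates). Camera axes: x right, y down, z forward; pixel columns grow to the right and rows downward; lengths in m; the calibration is good to about 2 mm. A picture is of the moment at which its call begins: read the wrist's pose just before it. calibration takes no time and is no camera call; for the wrist camera it gives the pose at the moment of the call.
- hand_in(): hands the job in, once; it reports no verdict.
The state is a dict: "clock": time; "joint_pos": joint angles; "qvel": joint speeds; "tau": joint torques, N m; "tcp_pos": TCP position; "orientation": TCP orientation; "wrist_force": force on the tool from outside, world axes, zero at the start; "ft_torque": the same for the moment, N m; "finger_gap": finger opening in m.
Only numpy, scipy, OpenCV 4.12 (cv2) and the standard library are available. Lean on these libraries where they do the work, as an engineer would, in place of code of your own. Each camera call takes 0.05 s, during which the arm holds its last target.

## Task

Pick up the loose plated collar that lies by itself on the bare bench, on the robot's side of the heap, and load it on top of the stack in the leaning spring magazine: with its ear toward the open front, press it down against the spring, slide it in under the two retaining lips and push it fully home against the back stop without forcing it. Let go and back away so that the lips alone hold it, and leave the grease tin and the gauge block where they are.

Things in the scene. Friction and masses are not known exactly. Their poses are not given: they have to be found in the camera images.
- collar_center (a point): loose collar, a zinc-plated ring 62 mm across, 9 mm thick, about 35 g, flat both sides, with a small ear on the rim reaching 44 mm from the ring's centre; starts flat on the bench, ear at its upper side. Point: ring centre, 4.5 mm above its underside; x points directly away from the ear, z out of the upper face. Grip it across the 62 mm rim along its y axis (square to the ear).
- collar_ear (a point): point on the loose collar's ear, 42 mm from the ring's centre along the collar's -x, 8 mm above its underside, 2 mm short of the ear's end; the ear is some 12 mm wide and 2 mm thick, level with the upper face
- magazine_home (a point): mouth of the spring magazine, an aluminium channel open at the front, leaning 30 degrees to the robot. Point: on the stack axis, in the plane of the undersides of the two retaining lips, 95 mm above the bench. z: out of the mouth along the stack axis; x: slide-in direction, front to back stop, rising at 30 degrees; y: left. A loaded collar's centre is at x 0 to 2 mm, y 0 +-2, z -4.5 mm.
- lips_front (a point): middle of the lips' front ends (axes as magazine_home, x = -8 mm from it). Both lips are 4 mm thick and cover |y| 18 to 37 mm from here to the back; side walls behind here stand at |y| 33 mm. Before here the stack is open on all sides, free for fingers. With its centre 36 mm short of magazine_home a collar clears the lips; press it there until its upper face is 2 to 4 mm below the lips, then slide.
- back_stop (a point): the channel's back wall, which a collar slid fully home touches (axes as magazine_home, 32 mm along x from it). Fingers at a collar's sides meet lips and walls before it is home; with its centre 23 mm short of magazine_home some 10 mm of it is under the lips, and it stays there when let go, sprung up. Then push its ear from the front along x: 5 to 14 N of friction, then the solid stop.
- stack_top (a point): centre of the upper face of the top one of the three collars already in the magazine, on the follower, ears to the front (axes as magazine_home); at rest 0.3 mm below the lips. A new collar is set on this face, forward of the lips, and pressed down.
- magazine_stand: the whole magazine with its stand (base plate 110 x 100 x 10 mm, fixed to the bench); origin at the centre of the plate's underside, x and y along its sides; magazine_home is at x = -45 mm, y = 0, z = 95 mm from it
- follower (a joint): travel of the spring follower and the stack on it, in m, down along the stack axis: 0 at rest, stop at 0.022; about 0.009 with one more collar held under the lips. Pushing down takes about 4 N at first and 8 N at 0.02.
- grease_tin: bystander: flat round tin, 70 mm across, 31 mm high, on the bench; origin at the centre of its underside
- gauge_block: bystander: ground steel block 30 x 35 x 28 mm on the bench; origin at the centre of its underside
Mind the look-alikes: they are no part of the job. What is meant by the part that bears collar_center is not red, and is the larger of those in its own colour.

How it is judged:
On the way:
1. the collar is pressed down on the stack in front of its home, with the follower pushed down more than 5 mm (value of joint follower above 0.005 m and x of collar_center in the frame of magazine_home below -0.012 m and contact force between collar and magazine_stand above 1.5 N), for 0.1 s.
At the end, for the whole second after the job is handed in: The collar is at rest, let go, held by the spring against both lips: centre within 3 mm of its place at the back stop, 5 mm sideways, 2 to 9 mm below the lip plane, square within 7 degrees, ear to the front within 30 degrees, follower down over 6 mm; tin and block within 30 mm of their starts (x of collar_center in the frame of magazine_home between -0.003 and 0.005 m and y of collar_center in the frame of magazine_home between -0.005 and 0.005 m and z of collar_center in the frame of magazine_home between -0.009 and -0.002 m and angle between the z axis of collar_center and the z axis of magazine_home, either way round below 0.12 rad and x of collar_ear in the frame of magazine_home below -0.035 m and value of joint follower above 0.006 m and linear speed of collar below 0.02 m/s and distance of each of grease_tin, gauge_block from where it was at the start of the episode below 0.03 m); the robot touches nothing.
It fails at once if the collar is forced: more than 70 N between it and the magazine (contact force between collar and magazine_stand above 70 N).
It fails at once if the grease tin or the gauge block is moved more than 30 mm (distance of any of grease_tin, gauge_block from where it was at the start of the episode above 0.03 m).
It also fails if it takes over 48 s, if anything falls off the work surface, if the arm or the gripper's body presses on something with over 40 N, if the wrist force passes 120 N, or if a joint passes its speed limit or range.

## Working session

There is one attempt and no reset: what is moved stays moved. The work goes in short steps, Python scripts to look and compute and a tool call to move; the robot and the scene stay as the last step left them, time stands still between calls to the robot, and variables do not carry over. Pictures are saved under pics/ and viewed, and the job is handed in when it is done.

Besides the shell and the picture viewer there is one more tool, called after "Call:" as a command line: name --pt "numbers of a row" for each row, then --argument value for the rest. jog_arm: Moves the arm, as the interface text tells. Its arguments: {"type":"object","properties":{"plan":{"type":"array","items":{"type":"array","items":{"type":"number"}}},"hand":{"type":"number"},"force":{"type":"number"}},"required":["plan"]}

```bash
mkdir -p pics; python3 - <<'E'
from workcell import *
import cv2,numpy as np
s=get_state(); print({k:np.round(v,4) if not isinstance(v,dict) else v for k,v in s.items()})
try: print(hold_point_z)
except Exception as e: print(e)
for n in ["scene","side","wrist"]:
    im=read_camera(n); cv2.imwrite(f"pics/{n}0.png",im[:,:,::-1]); c=calibration(n); print(n,np.round(c["K"],1).tolist(),np.round(c["D"],3),np.round(c["world_to_cam"],4).tolist())
E
```

```text
{'clock': np.float64(0.0), 'joint_pos': array([-1.4407,  0.314 ,  0.045 ,  1.3036, -0.    ,  1.4312]), 'qvel': array([ 0.0006, -0.0008,  0.0001,  0.001 ,  0.0006,  0.0004]), 'tau': array([-6.00000e-04, -4.80628e+01,  2.98533e+01,  1.92000e-02,
       -2.00000e-04,  0.00000e+00]), 'tcp_pos': array([ 0.1531, -0.5537,  0.2304]), 'orientation': array([-9.000e-04,  9.909e-01,  1.345e-01, -0.000e+00]), 'wrist_force': array([-0.6652,  0.9235, -0.0336]), 'ft_torque': array([ 0.0336, -0.0215, -0.0116]), 'finger_gap': np.float64(0.0852)}
0.0187
scene [[531.6, 0.0, 309.3], [0.0, 531.6, 234.3], [0.0, 0.0, 1.0]] [-0.163  0.     0.     0.     0.   ] [[0.5027, -0.8644, 0.0038, -0.3459], [-0.3554, -0.2107, -0.9107, 0.2825], [0.788, 0.4565, -0.4131, 0.6764], [0.0, 0.0, 0.0, 1.0]]
side [[519.1, 0.0, 321.1], [0.0, 519.1, 236.0], [0.0, 0.0, 1.0]] [-0.088  0.     0.     0.     0.   ] [[-0.8357, -0.5487, 0.0222, 0.4392], [-0.3425, 0.4892, -0.8021, 0.3098], [0.4293, -0.678, -0.5968, 0.5999], [0.0, 0.0, 0.0, 1.0]]
wrist [[368.5, 0.0, 325.4], [0.0, 368.5, 244.5], [0.0, 0.0, 1.0]] [-0.064  0.     0.     0.     0.   ] [[0.2661, -0.9639, -0.0008, -0.5745], [-0.929, -0.2567, 0.2666, -0.0354], [-0.2572, -0.0702, -0.9638, 0.378], [0.0, 0.0, 0.0, 1.0]]
```

View pics/scene0.png

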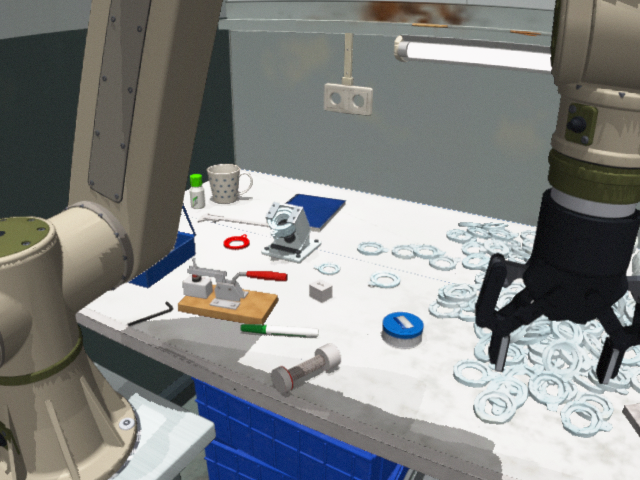

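View pics/side0.png

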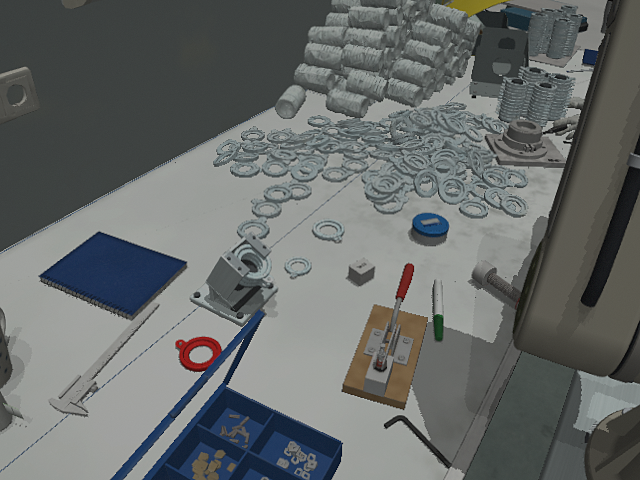

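View pics/wrist0.png

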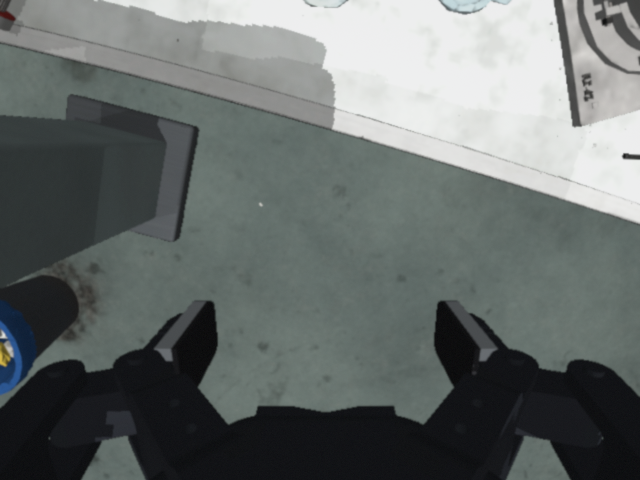

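Candidates:
- Plated ring at scene (384,280) / side (328,230).
- Smaller plated ring at scene (327,268) / side (298,267).
- Red ring at scene (236,242).
- Heap stragglers at scene (370,248), (405,252) and (442,262).

By the description I choose the ring at scene (384,280), and will check it in a close crop.

```bash
cat > h.py <<'E'
import numpy as np,cv2
from workcell import *
def ray(cal,px):
    p=cv2.undistortPoints(np.array([[px]],float),cal["K"],np.array(cal["D"],float))[0,0]
    T=np.array(cal["world_to_cam"]);R=T[:3,:3];t=T[:3,3]
    o=-R.T@t; d=R.T@np.array([p[0],p[1],1.]); return o,d/np.linalg.norm(d)
def onz(cal,px,z):
    o,d=ray(cal,px); return o+d*(z-o[2])/d[2]
def proj(cal,P):
    T=np.array(cal["world_to_cam"])
    return cv2.projectPoints(np.atleast_2d(np.array(P,float)),cv2.Rodrigues(T[:3,:3])[0],T[:3,3],np.array(cal["K"],float),np.array(cal["D"],float))[0][:,0]
def tri(cps):
    A=np.zeros((3,3));b=np.zeros(3)
    for c,p in cps:
        o,d=ray(c,p);M=np.eye(3)-np.outer(d,d);A+=M;b+=M@o
    return np.linalg.solve(A,b)
def crop(src,dst,x0,y0,w,h,f):
    im=cv2.imread(src)[y0:y0+h,x0:x0+w]; cv2.imwrite(dst,cv2.resize(im,None,fx=f,fy=f,interpolation=cv2.INTER_CUBIC))
E
python3 - <<'E'
from h import *
crop("pics/scene0.png","pics/c_scene.png",220,190,200,120,4)
crop("pics/side0.png","pics/c_side.png",180,190,200,145,4)
S=calibration("scene");D=calibration("side")
for n,c,ps in [("scene",S,[(384,280),(327,268),(236,242),(320,290),(403,325)]),("side",D,[(328,230),(298,267),(202,353),(361,272),(430,228)])]:
    for p in ps: print(n,p,np.round(onz(c,p,.008),4))
E
```

```text
scene (384, 280) [ 0.6348 -0.2071  0.008 ]
scene (327, 268) [ 0.6217 -0.082   0.008 ]
scene (236, 242) [0.6267 0.1629 0.008 ]
scene (320, 290) [ 0.5339 -0.114   0.008 ]
scene (403, 325) [ 0.501  -0.3005  0.008 ]
side (328, 230) [ 0.6388 -0.1966  0.008 ]
side (298, 267) [ 0.6223 -0.0731  0.008 ]
side (202, 353) [0.6246 0.1662 0.008 ]
side (361, 272) [ 0.5243 -0.1247  0.008 ]
side (430, 228) [ 0.4782 -0.3175  0.008 ]
```

View pics/c_scene.png

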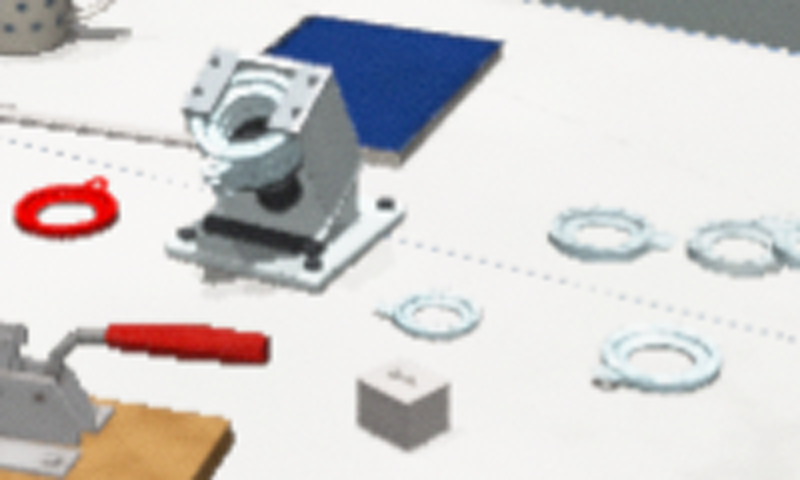

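View pics/c_side.png

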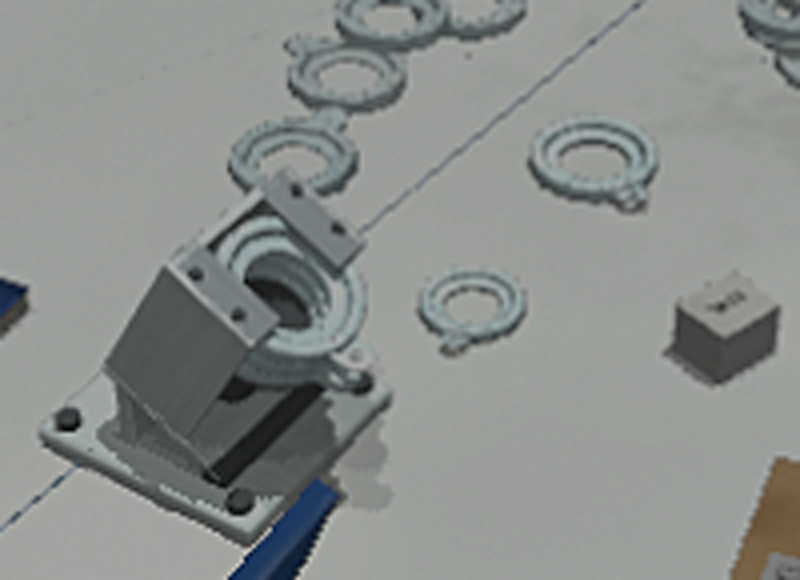

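```bash
python3 - <<'E'
from h import *
crop("pics/scene0.png","pics/m_scene.png",255,195,75,72,8)
crop("pics/side0.png","pics/m_side.png",185,225,100,75,8)
crop("pics/side0.png","pics/m_side2.png",185,275,100,55,8)
for n in("scene","side"):
  T=calibration(n)["world_to_cam"];print(-T[:3,:3].T@T[:3,3])
E
```

```text
[-0.25867866 -0.54825496  0.53798324]
[0.21567088 0.49616826 0.59674457]
```

View pics/m_scene.png

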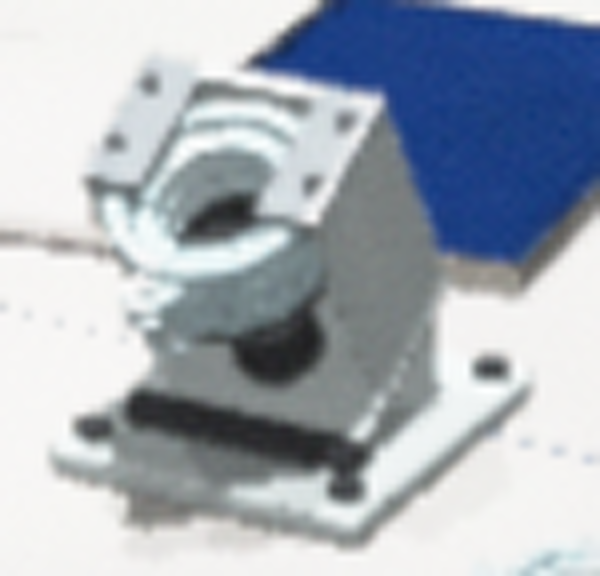

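View pics/m_side.png

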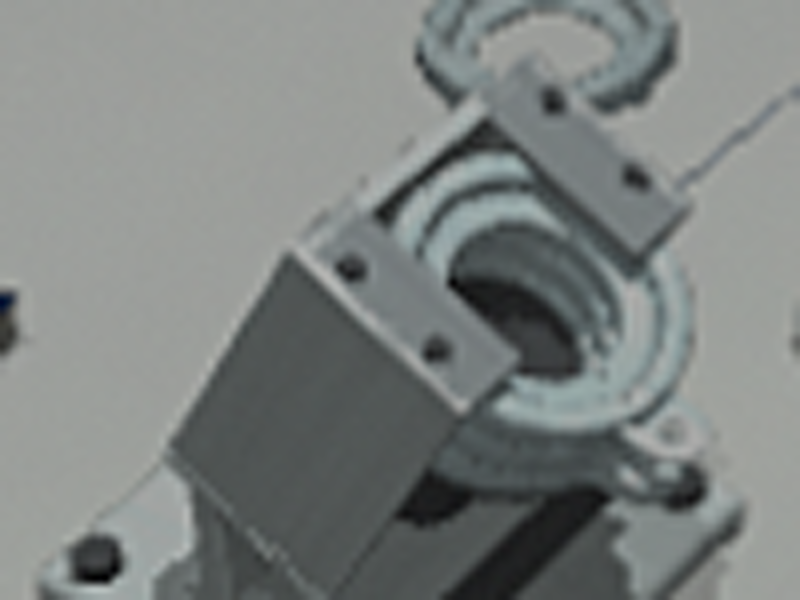

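View pics/m_side2.png

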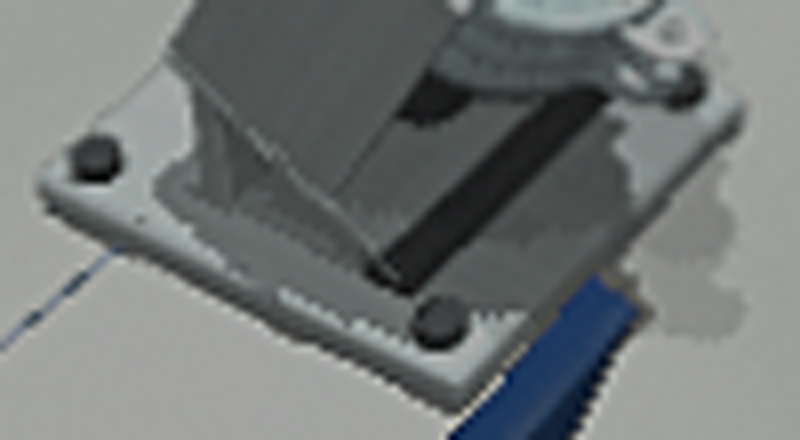

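```bash
cat > mag.py <<'E'
from h import *
from scipy.optimize import least_squares
from scipy.spatial.transform import Rotation as Ro
S=calibration("scene");D=calibration("side")
def home(x,y,yaw,z=0):
    Rs=Ro.from_euler('z',yaw).as_matrix(); p=np.array([x,y,z])
    c,s=np.cos(np.pi/6),np.sin(np.pi/6)
    Rh=Rs@np.array([[c,0,-s],[0,1,0],[s,0,c]])
    return p+Rs@np.array([-.045,0,.095]),Rh,Rs,p
if __name__=="__main__":
    f=lambda o,l:[((o[0]+(a+.5)/8-.5,o[1]+(b+.5)/8-.5),k,q) for a,b,k,q in l]
    H=lambda x,y:("h",(x,y,.004)); P=lambda x,y:("p",(x,y,.010))
    L=[(S,)+t for t in f((255,195),[(52,455,*P(-.055,.05)),(355,540,*P(-.055,-.05)),(530,378,*P(.055,-.05)),(262,215,*H(-.008,-.018)),(312,225,*H(-.008,-.037)),(88,180,*H(-.008,.037)),(135,190,*H(-.008,.018))])]
    L+=[(D,)+t for t in f((185,225),[(518,360,*H(-.008,.018)),(465,410,*H(-.008,.037)),(690,208,*H(-.008,-.037)),(638,262,*H(-.008,-.018))])]
    L+=[(D,)+t for t in f((185,275),[(45,185,*P(.055,.05)),(458,398,*P(-.055,.05)),(742,108,*P(-.055,-.05))])]
    def res(v):
        ph,Rh,Rs,p=home(*v); r=[]
        for c,px,k,q in L:
            w=ph+Rh@np.array(q) if k=="h" else p+Rs@np.array(q)
            r+=list(proj(c,w)[0]-np.array(px))
        return np.array(r)
    for n in (3,4):
        o=least_squares(res,[.7,.05,0,0][:n],loss="soft_l1"); print(np.round(o.x,4),np.degrees(o.x[2])); print(np.round(res(o.x).reshape(-1,2),1).tolist())
    print(home(*o.x[:3])[0])
E
python3 mag.py
```

```text
[0.6726 0.0402 0.0541] 3.098633291679156
[[-1.5, -1.0], [-0.2, -2.3], [0.0, -1.0], [-1.8, -0.2], [-0.2, 0.1], [-2.0, -0.4], [-0.4, -0.1], [1.0, -0.3], [-0.1, 0.6], [0.5, -0.7], [-0.0, -1.0], [-2.2, -1.0], [0.1, -1.8], [0.8, -2.5]]
[ 0.6739  0.0395  0.0534 -0.0025] 3.059959870187663
[[-0.9, -0.2], [0.3, -1.4], [0.6, -0.2], [-1.2, 0.7], [0.4, 1.1], [-1.4, 0.5], [0.2, 0.8], [0.8, 0.4], [-0.3, 1.3], [0.2, 0.0], [-0.3, -0.2], [-2.2, -0.5], [-0.1, -1.3], [0.5, -1.9]]
[0.62892179 0.03708342 0.095     ]
```

The crop confirms it: the ring at scene (385,280) stands alone and is clearly larger than the plated one at (327,268). Its ear is at about (371,285), pointing toward the robot. Next I work out its ear heading and a hover pose.

```bash
python3 - <<'E'
from h import *
S=calibration("scene");D=calibration("side")
c1=onz(S,(384.8,279),.009);c2=onz(D,(328,229.2),.009);e1=onz(S,(371.3,285),.008);e2=onz(D,(338.3,239.5),.008)
for c,e in((c1,e1),(c2,e2)):
    d=c-e; print(np.round(c,4),np.round(e,4),np.linalg.norm(d[:2]),np.degrees(np.arctan2(d[1],d[0])))
c3=tri([(S,(384.8,279)),(D,(328,229.2))]);print(c3,tri([(S,(371.3,285)),(D,(338.3,239.5))]))
s=get_state();q=s["orientation"]
from scipy.spatial.transform import Rotation as Ro
R=Ro.from_quat([q[1],q[2],q[3],q[0]]).as_matrix();print(np.round(R,3)); T=calibration("wrist")["world_to_cam"];Rc=T[:3,:3].T;pc=-Rc@T[:3,3]
print("cam in tool",R.T@(pc-s["tcp_pos"]),np.round(R.T@Rc,3))
E
```

```text
[ 0.6378 -0.2076  0.009 ] [ 0.603  -0.1931  0.008 ] 0.03770626067481929 -22.64034128289763
[ 0.6395 -0.1976  0.009 ] [ 0.6064 -0.1821  0.008 ] 0.03655767968515685 -25.159832133931097
[ 0.64418978 -0.20461515  0.00410994] [ 0.61093985 -0.18939884  0.00234644]
[[ 0.964  0.267 -0.   ]
 [ 0.267 -0.964  0.001]
 [ 0.    -0.001 -1.   ]]
cam in tool [ 6.63609430e-02 -5.58614606e-07 -1.42700830e-01] [[-0.    -0.964 -0.267]
 [ 1.    -0.001  0.   ]
 [-0.001 -0.267  0.964]]
```

Call:
jog_arm --pt "0.038 0.027 0 0 0 -4" --pt "0.038 0.027 0 0 0 -4" --pt "0.038 0.027 0 0 0 -4" --pt "0.038 0.027 0 0 0 -4" --pt "0.038 0.027 0 0 0 -4" --pt "0.038 0.027 0 0 0 -4" --pt "0.038 0.027 0 0 0 -4" --pt "0.038 0.027 0 0 0 -4" --pt "0.038 0.027 0 0 0 -4" --pt "0.038 0.027 0 0 0 -3.5" --hand 1 --force 100

```text
clock: 1.15
tcp_pos: [0.5345, -0.2828, 0.2311]
orientation: [0.0, 0.978, -0.21, -0.0]
wrist_force: [0.1, -1.6, -0.0]
finger_gap: 0.0854
```

Call:
jog_arm --pt "0.027 0.02 -0.02 0 0 0" --pt "0.027 0.02 -0.02 0 0 0" --pt "0.027 0.02 -0.02 0 0 0" --pt "0.027 0.02 -0.02 0 0 0" --pt "0 0 -0.02 0 0 0" --pt "0 0 0 0 0 0" --pt "0 0 0 0 0 0" --pt "0 0 0 0 0 0" --pt "0 0 0 0 0 0" --pt "0 0 0 0 0 0"

```text
clock: 2.15
tcp_pos: [0.6415, -0.2051, 0.1327]
orientation: [0.0, 0.978, -0.209, 0.001]
wrist_force: [-0.2, -0.2, 0.4]
finger_gap: 0.0857
```

```bash
python3 - <<'E'
from h import *
c=calibration("wrist"); im=read_camera("wrist");cv2.imwrite("pics/w1.png",im[:,:,::-1]); np.save("w1.npy",c,allow_pickle=True)
s=get_state();print(s["clock"],s["tcp_pos"],s["orientation"],s["wrist_force"]); print(proj(c,[[.641,-.204,.009]]))
E
```

```text
2.2 [ 0.64141764 -0.20494337  0.13249065] [ 2.19946417e-04  9.77980492e-01 -2.08694557e-01  8.31468512e-04] [-0.29209279 -0.53299766 -0.09222266]
[[323.20193131 236.85651035]]
```

View pics/w1.png

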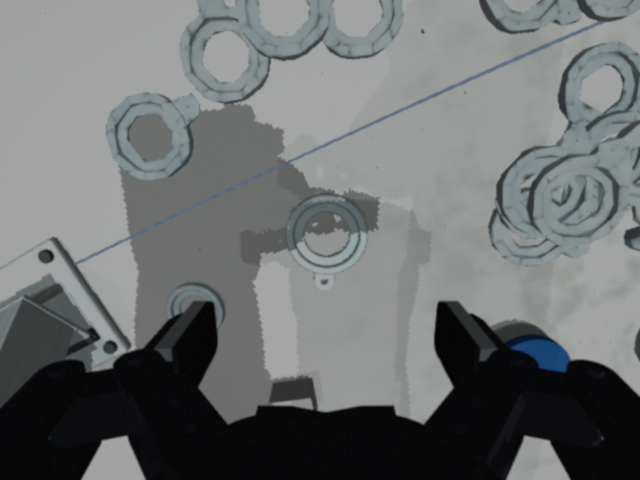

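```bash
python3 - <<'E'
from h import *
crop("pics/w1.png","pics/w1c.png",270,180,120,120,5)
c=np.load("w1.npy",allow_pickle=True).item()
for p in [(288,234),(367,234),(327,194),(327,274),(172,305),(224,305),(327,234)]: print(p,np.round(onz(c,p,.007),4))
E
```

```text
(288, 234) [ 0.6534 -0.1806  0.007 ]
(367, 234) [ 0.6291 -0.2347  0.007 ]
(327, 194) [ 0.6688 -0.2195  0.007 ]
(327, 274) [ 0.6123 -0.1943  0.007 ]
(172, 305) [ 0.6388 -0.07    0.007 ]
(224, 305) [ 0.6219 -0.1087  0.007 ]
(327, 234) [ 0.6414 -0.2073  0.007 ]
```

View pics/w1c.png

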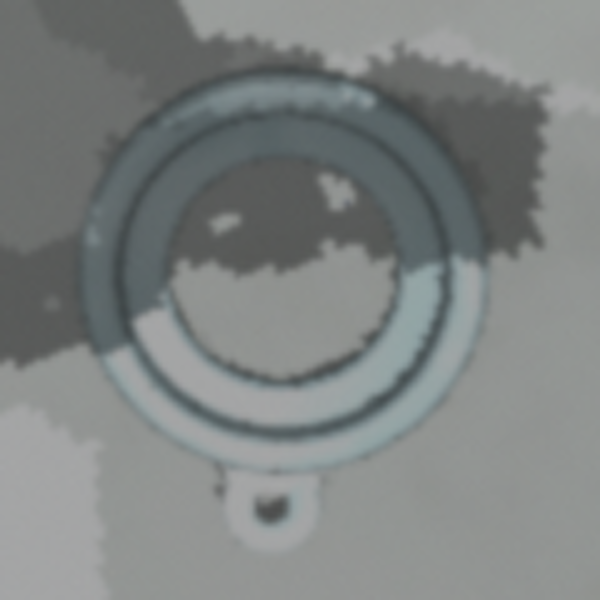

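```bash
python3 - <<'E'
from h import *
c=np.load("w1.npy",allow_pickle=True).item()
P=lambda a,b:onz(c,(270+a/5-.4,180+b/5-.4),.009)
l,r,t,b=P(80,270),P(487,270),P(282,68),P(282,472)
print(np.linalg.norm(l-r),np.linalg.norm(t-b))
ce=(l+r+t+b)/4; e=P(271,508);ti=P(272,553)
for q in(e,ti): d=ce-q; print(np.round(ce,4),np.linalg.norm(d),np.degrees(np.arctan2(d[1],d[0])))
from scipy.spatial.transform import Rotation as Ro
q=get_state()["orientation"];R=Ro.from_quat([q[1],q[2],q[3],q[0]]).as_matrix();print(np.degrees(np.arctan2(R[1,0],R[0,0])))
E
```

```text
0.060627439223035866 0.061955630739670586
[ 0.642  -0.2068  0.009 ] 0.03737141537218255 -26.877832357863003
[ 0.642  -0.2068  0.009 ] 0.04482717929561295 -26.231871311278955
-24.091726844025196
```

Call:
jog_arm --pt "0.0005 -0.002 -0.02 0 0 -2.3" --pt "0 0 -0.03 0 0 0" --pt "0 0 -0.03 0 0 0" --pt "0 0 -0.03 0 0 0" --pt "0 0 -0.01 0 0 0" --pt "0 0 -0.005 0 0 0" --pt "0 0 -0.005 0 0 0" --pt "0 0 0 0 0 0" --pt "0 0 0 0 0 0" --pt "0 0 0 0 0 0" --hand 0.82

```text
clock: 3.2
tcp_pos: [0.639, -0.214, 0.0026]
orientation: [-0.003, 0.975, -0.22, 0.002]
wrist_force: [0.1, -1.2, -0.8]
finger_gap: 0.0702
```

```bash
python3 - <<'E'
from h import *
s=get_state();print(s["clock"],s["tcp_pos"],s["wrist_force"],s["finger_gap"])
im=read_camera("wrist");cv2.imwrite("pics/w2.png",im[:,:,::-1]);
im=read_camera("side");cv2.imwrite("pics/s2.png",im[:,:,::-1]); crop("pics/s2.png","pics/s2c.png",270,170,120,90,6)
E
```

```text
3.2 [ 0.63901693 -0.21404765  0.00259011] [ 0.08591214 -1.20461795 -0.8299825 ] 0.0702027863459269
```

View pics/w2.png

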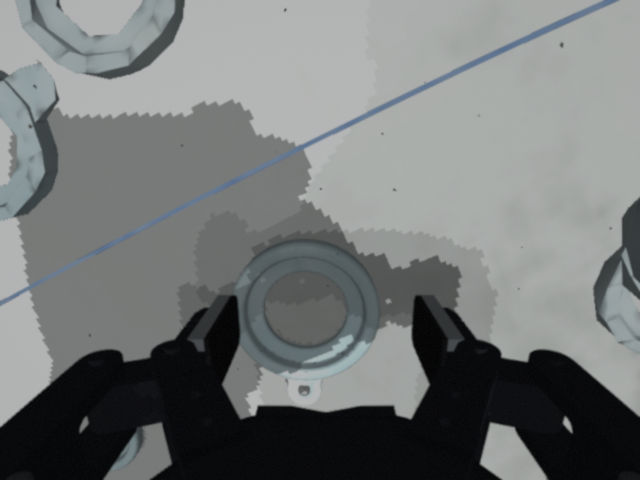

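View pics/s2c.png

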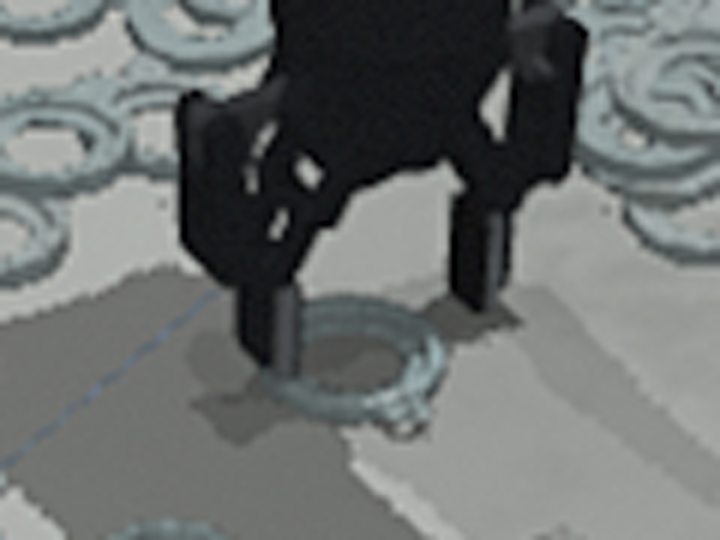

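```bash
python3 - <<'E'
from h import *
from scipy.spatial.transform import Rotation as Ro
s=get_state();print(s["clock"],s["tcp_pos"],s["wrist_force"],s["joint_pos"],s["qvel"],s["tau"])
q=s["orientation"];R=Ro.from_quat([q[1],q[2],q[3],q[0]]).as_matrix();print(np.round(R,4))
c=calibration("wrist");T=c["world_to_cam"];Rc=T[:3,:3].T;pc=-Rc@T[:3,3];print(R.T@(pc-s["tcp_pos"]))
for p in [(236,308),(380,308),(306,238),(306,378),(305,391)]:print(onz(c,p,.008))
E
```

```text
3.3 [ 0.63869876 -0.21389906  0.00217949] [-0.66228155  0.04535954 -0.68714246] [-0.44511061  0.64038082 -0.01667991  0.91246648  0.00646003  3.14062402] [-0.00050825  0.00416669 -0.00627741 -0.00214734  0.00086001 -0.00144836] [-7.31948472e-03 -6.13704371e+01  2.61692494e+01 -1.03232087e-02
  2.17557396e-02  3.13764622e-05]
[[ 0.903  -0.4297  0.0039]
 [-0.4297 -0.903   0.0053]
 [ 0.0013 -0.0065 -1.    ]]
[ 0.06655534  0.00049107 -0.14272506]
[ 0.6557285 -0.1824143  0.008    ]
[ 0.63071027 -0.23541572  0.008     ]
[ 0.66986836 -0.22127597  0.008     ]
[ 0.61387552 -0.19355924  0.008     ]
[ 0.60806962 -0.19018666  0.008     ]
```

Joint 6 has reached its limit at this yaw, and it would do so again at the magazine. The grasp is symmetric, so I'll rise and turn the tool a half turn.

Call:
jog_arm --pt "0 0 0.04 0 0 0" --pt "0 0 0.04 0 0 8.5" --pt "0 0 0.03 0 0 8.5" --pt "0 0 0 0 0 8.5" --pt "0 0 0 0 0 8.5" --pt "0 0 0 0 0 8.5" --pt "0 0 0 0 0 8.5" --pt "0 0 0 0 0 8.5" --pt "0 0 0 0 0 8.5" --pt "0 0 0 0 0 8.5"

```text
clock: 4.3
tcp_pos: [0.6383, -0.2137, 0.1117]
orientation: [-0.003, 0.901, 0.434, -0.001]
wrist_force: [0.1, 0.0, 0.1]
finger_gap: 0.0698
```

Call:
jog_arm --pt "0 0 0 0 0 8.5" --pt "0 0 0 0 0 8.5" --pt "0 0 0 0 0 8.5" --pt "0 0 0 0 0 8.5" --pt "0 0 0 0 0 8.5" --pt "0 0 0 0 0 8.5" --pt "0 0 0 0 0 8.5" --pt "0 0 0 0 0 8.5" --pt "0 0 0 0 0 8.5" --pt "0 0 0 0 0 8.5"

```text
clock: 5.3
tcp_pos: [0.6383, -0.2137, 0.1117]
orientation: [-0.001, 0.371, 0.928, -0.003]
wrist_force: [-0.6, -0.1, 0.2]
finger_gap: 0.0703
```

Call:
jog_arm --pt "0.003 0.007 0 0 0 8.5" --pt "0 0 -0.02 0 0 0" --pt "0 0 0 0 0 0" --pt "0 0 0 0 0 0" --pt "0 0 0 0 0 0" --pt "0 0 0 0 0 0" --pt "0 0 0 0 0 0" --pt "0 0 0 0 0 0" --pt "0 0 0 0 0 0" --pt "0 0 0 0 0 0"

```text
clock: 6.3
tcp_pos: [0.6412, -0.2067, 0.0914]
orientation: [-0.001, 0.304, 0.953, -0.003]
wrist_force: [0.1, 0.4, 0.1]
finger_gap: 0.07
```

```bash
cat >> h.py <<'E'
from scipy.spatial.transform import Rotation as Ro
def Rt(s):
    q=s["orientation"]; return Ro.from_quat([q[1],q[2],q[3],q[0]]).as_matrix()
E
python3 - <<'E'
from h import *
c=calibration("wrist");s=get_state();print(s["clock"],s["tcp_pos"],s["wrist_force"],s["joint_pos"]);R=Rt(s);print(np.round(R,4),np.degrees(np.arctan2(R[1,0],R[0,0])))
im=read_camera("wrist");cv2.imwrite("pics/w3.png",im[:,:,::-1]); np.save("w3.npy",c,allow_pickle=True)
E
```

```text
6.3 [ 0.64119088 -0.2067223   0.09138176] [0.0715874  0.42798625 0.11118281] [-0.42804967  0.57034457  0.09606722  1.09763542 -0.00637795  0.19068973]
[[-8.146e-01  5.800e-01 -3.700e-03]
 [ 5.800e-01  8.146e-01 -5.300e-03]
 [-1.000e-04 -6.500e-03 -1.000e+00]] 144.5490689451644
```

View pics/w3.png

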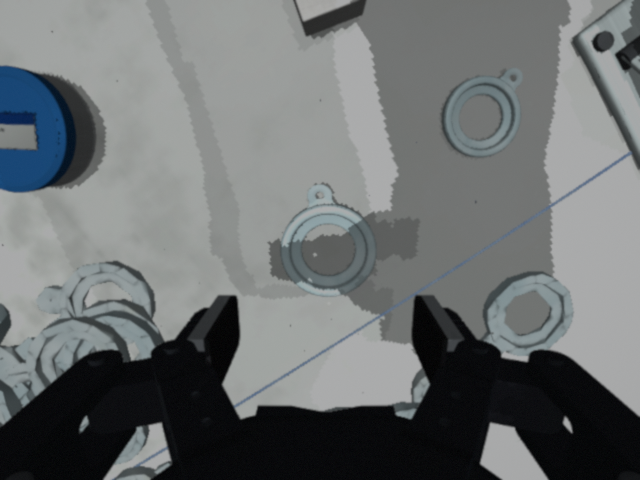

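```bash
python3 - <<'E'
from h import *
crop("pics/w3.png","pics/w3c.png",265,170,130,140,4)
c=np.load("w3.npy",allow_pickle=True).item()
# project model outline for guess and overlay
best=None
im=cv2.imread("pics/w3.png")
ce=np.array([.6418,-.2070]);h=np.radians(-26.4)
a=np.linspace(0,2*np.pi,60)
P=[[ce[0]+.031*np.cos(t),ce[1]+.031*np.sin(t),.009] for t in a]
big=cv2.resize(im,None,fx=4,fy=4,interpolation=cv2.INTER_CUBIC)
for p in proj(c,P): cv2.circle(big,tuple(int(round(v)) for v in (p*4+1.5)),2,(0,0,255),-1)
for r in(.0375,.044):
  p=proj(c,[[ce[0]-r*np.cos(h),ce[1]-r*np.sin(h),.009]])[0];cv2.circle(big,tuple(int(round(v)) for v in (p*4+1.5)),3,(0,0,255),-1)
cv2.imwrite("pics/w3o.png",big[170*4:310*4,265*4:395*4])
E
```

```text
(no output)
```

View pics/w3o.png

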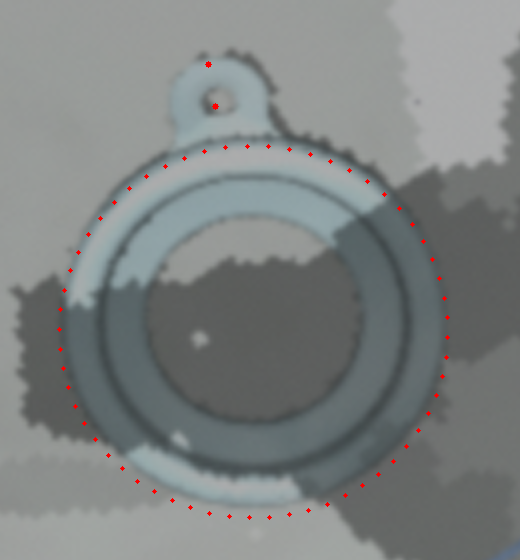

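Call:
jog_arm --pt "0 0 -0.02 0 0 8.5" --pt "0 0 -0.03 0.3 -0.2 0.6" --pt "0 0 -0.03 0 0 0" --pt "0 0 -0.01 0 0 0" --pt "0 0 -0.002 0 0 0" --pt "0 0 -0.001 0 0 0" --pt "0 0 -0.001 0 0 0" --pt "0 0 -0.001 0 0 0" --pt "0 0 0 0 0 0" --pt "0 0 0 0 0 0"

```text
clock: 7.35
tcp_pos: [0.6415, -0.2068, -0.003]
orientation: [0.001, 0.228, 0.974, -0.0]
wrist_force: [-0.1, -0.2, -0.8]
finger_gap: 0.0701
```

```bash
python3 - <<'E'
from h import *
s=get_state();print(s["clock"],s["tcp_pos"],s["wrist_force"],s["finger_gap"],np.round(Rt(s),4))
im=read_camera("side");cv2.imwrite("pics/s3.png",im[:,:,::-1]); crop("pics/s3.png","pics/s3c.png",270,170,120,90,6)
E
```

```text
7.35 [ 0.64154093 -0.2068456  -0.00304284] [-0.07872434 -0.22688898 -0.79699439] 0.07006871251188586 [[-8.961e-01  4.439e-01  1.500e-03]
 [ 4.439e-01  8.961e-01 -9.000e-04]
 [-1.800e-03 -2.000e-04 -1.000e+00]]
```

View pics/s3c.png

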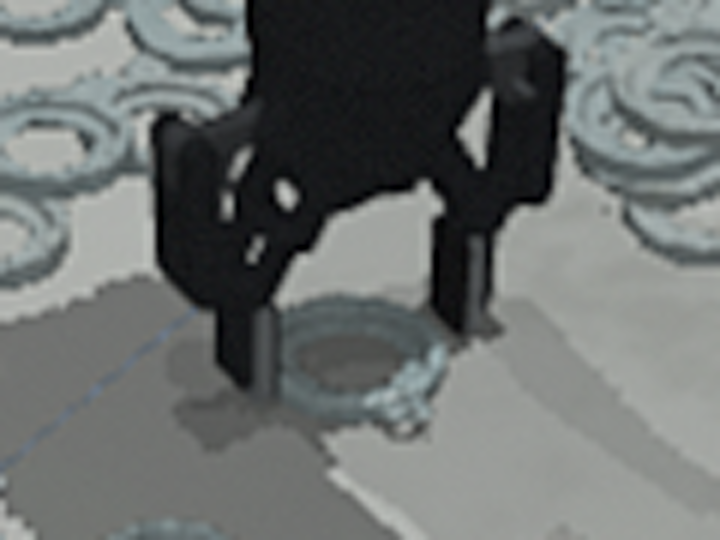

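Call:
jog_arm --pt "0 0 -0.001 0 0 0" --pt "0 0 -0.001 0 0 0" --pt "0 0 0 0 0 0" --pt "0 0 0 0 0 0" --pt "0 0 0 0 0 0" --pt "0 0 0 0 0 0" --pt "0 0 0 0 0 0" --pt "0 0 0 0 0 0" --pt "0 0 0 0 0 0" --pt "0 0 0 0 0 0" --hand 0.6 --force 100

```text
clock: 8.4
tcp_pos: [0.6418, -0.207, -0.0027]
orientation: [0.001, 0.228, 0.974, -0.0]
wrist_force: [-4.8, 0.9, 15.6]
finger_gap: 0.0563
```

```bash
python3 - <<'E'
from h import *
s=get_state();print(s["clock"],s["tcp_pos"],s["wrist_force"],s["finger_gap"])
im=read_camera("side");cv2.imwrite("pics/s4.png",im[:,:,::-1]); crop("pics/s4.png","pics/s4c.png",270,170,120,90,6)
im=read_camera("wrist");cv2.imwrite("pics/w4.png",im[:,:,::-1])
s=get_state();print(s["clock"],s["tcp_pos"],s["wrist_force"],s["finger_gap"])
E
```

```text
8.4 [ 0.64175218 -0.20696794 -0.00270117] [-4.80446447  0.89256403 15.57343609] 0.05632066014033258
8.5 [ 0.64174674 -0.20695231 -0.00269725] [-5.21046217  2.37212144 14.98330798] 0.05630066022747342
```

View pics/s4c.png

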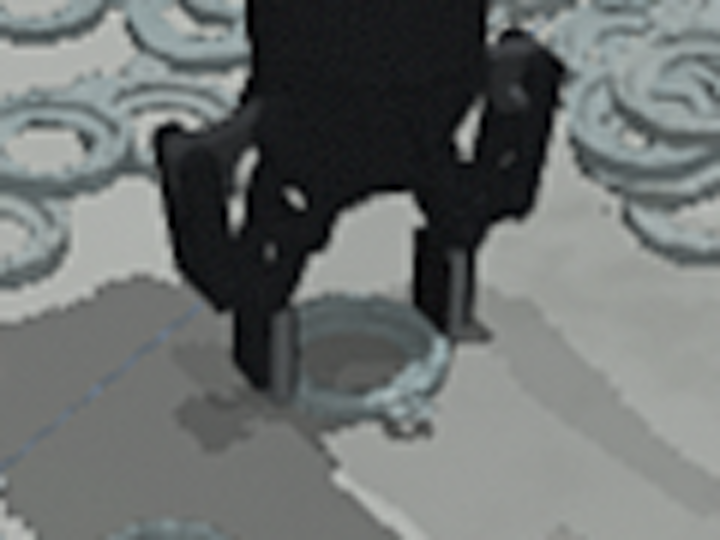

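View pics/w4.png

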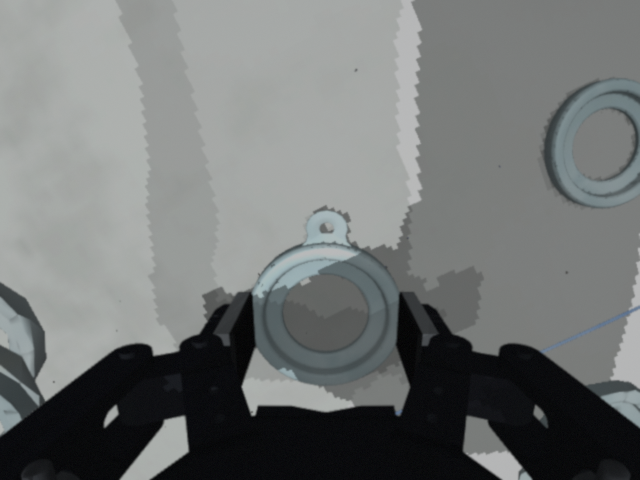

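Call:
jog_arm --pt "0 0 0.003 0 0 0" --pt "0 0 0.005 0 0 0" --pt "0 0 0.02 0 0 0" --pt "0 0 0.04 0 0 0" --pt "0 0 0.04 0 0 0" --pt "0 0 0.04 0 0 0" --pt "-0.02 0.03 0.02 0 0 0" --pt "-0.02 0.03 0.02 0 0 0" --pt "-0.02 0.03 0 0 0 0" --pt "0 0 0 0 0 0"

```text
clock: 9.5
tcp_pos: [0.5786, -0.1132, 0.1832]
orientation: [-0.001, 0.226, 0.974, 0.0]
wrist_force: [0.3, -0.3, -0.6]
finger_gap: 0.0562
```

```bash
python3 - <<'E'
from h import *
s=get_state();print(s["clock"],s["tcp_pos"],s["wrist_force"],s["finger_gap"])
c=calibration("wrist");np.save("w5.npy",c,allow_pickle=True)
im=read_camera("wrist");cv2.imwrite("pics/w5.png",im[:,:,::-1])
im=read_camera("side");cv2.imwrite("pics/s5.png",im[:,:,::-1])
R=Rt(s);print(np.round(R,4))
# project the ring in tool frame guess
im=cv2.imread("pics/w5.png");crop("pics/w5.png","pics/w5c.png",220,180,210,220,3.5)
E
```

```text
9.5 [ 0.5786443  -0.11318134  0.18319749] [ 0.30823227 -0.3007407  -0.57640449] 0.05621272762925638
[[-8.975e-01  4.410e-01 -8.000e-04]
 [ 4.410e-01  8.975e-01  9.000e-04]
 [ 1.100e-03  4.000e-04 -1.000e+00]]
```

View pics/w5c.png

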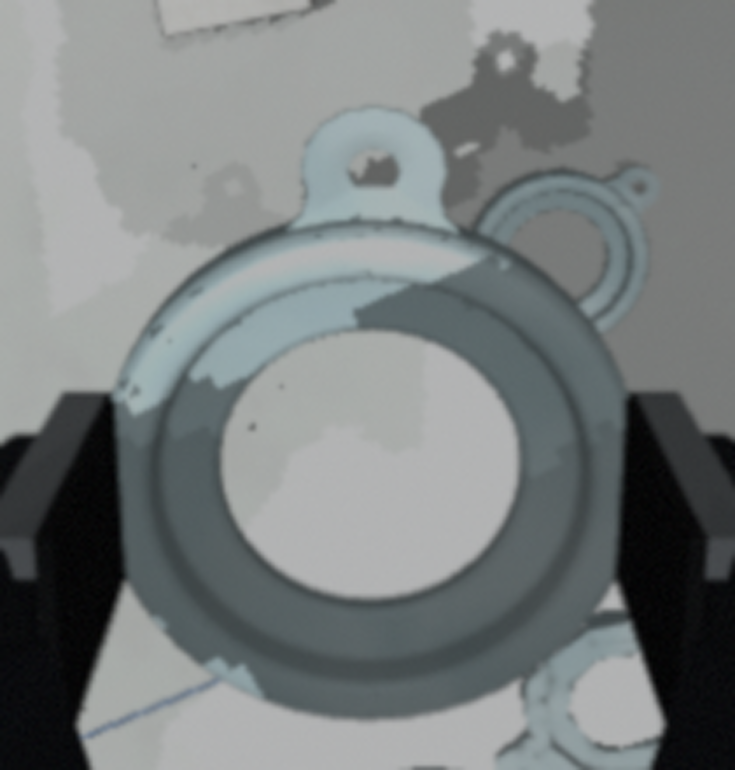

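View pics/s5.png

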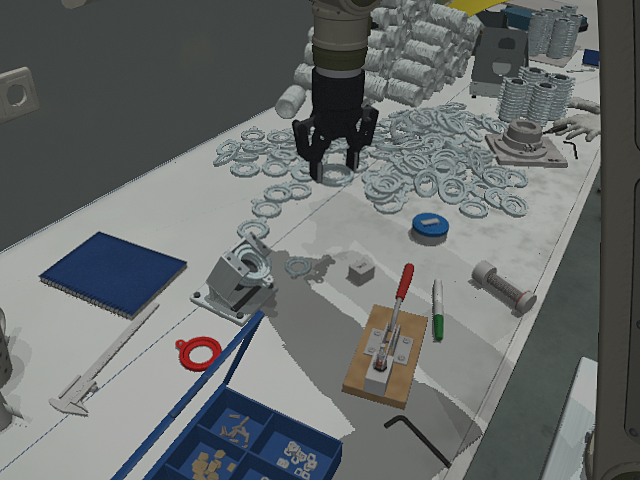

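```bash
python3 - <<'E'
from h import *
c=np.load("w5.npy",allow_pickle=True).item();s=get_state();R=Rt(s);p0=s["tcp_pos"]
# plane: upper face at tool z = -0.0072-0.0045
def hit(a,b,zt):
    o,d=ray(c,(220+(a+.5)/3.5-.5,180+(b+.5)/3.5-.5)); o=R.T@(o-p0);d=R.T@d
    return o+d*(zt-o[2])/d[2]
for zt in(-.0117,-.0097,-.0137):
    print(zt,[np.round(hit(*p,zt)*1000,1).tolist() for p in[(373,106),(374,168),(372,718),(370,222),(222,465),(520,465)]])
E
```

```text
-0.0117 [[47.9, 1.0, -11.7], [41.3, 1.2, -11.7], [-25.8, 1.1, -11.7], [35.5, 0.8, -11.7], [7.3, -15.8, -11.7], [7.4, 17.6, -11.7]]
-0.0097 [[47.5, 1.1, -9.7], [40.9, 1.2, -9.7], [-27.3, 1.1, -9.7], [34.9, 0.8, -9.7], [6.3, -16.0, -9.7], [6.4, 17.8, -9.7]]
-0.0137 [[48.2, 1.0, -13.7], [41.8, 1.2, -13.7], [-24.4, 1.1, -13.7], [36.0, 0.8, -13.7], [8.3, -15.5, -13.7], [8.3, 17.3, -13.7]]
```

```bash
cat > tgt.py <<'E'
from mag import *
MX,MY,MYAW=.6733,.0398,.0538
OFF=np.array([.004,0,-.0065])
def goal(xyz,off=OFF):
    ph,Rh,_,_=home(MX,MY,MYAW)
    R=np.c_[-Rh[:,0],Rh[:,1],-Rh[:,2]]
    return ph+Rh@np.array(xyz)-R@off, R
def delta(xyz,off=OFF):
    s=get_state(); p,R=goal(xyz,off); 
    rv=np.degrees(Ro.from_matrix(R@Rt(s).T).as_rotvec())
    ph,Rh,_,_=home(MX,MY,MYAW)
    cur=Rh.T@(s["tcp_pos"]+Rt(s)@off-ph)
    print("clock",s["clock"],"tcp",np.round(s["tcp_pos"],4),"collar in home mm",np.round(cur*1000,1),"F",np.round(s["wrist_force"],1),"Fhome",np.round(Rh.T@s["wrist_force"],1))
    print("to go",np.round(p-s["tcp_pos"],4),"rot",np.round(rv,2))
E
python3 - <<'E'
from tgt import *
delta((-.040,0,.035))
print(goal((-.04,0,.035)))
E
```

```text
clock 9.6 tcp [ 0.581  -0.1161  0.1826] collar in home mm [  -4.1 -148.7  111. ] F [-0.4 -0.4 -0. ] Fhome [-0.4 -0.4  0.2]
to go [ 0.002   0.151  -0.0809] rot [ -6.06 -29.64  28.69]
(array([0.58300392, 0.03493738, 0.10168172]), array([[-0.86477238, -0.05377405,  0.49927656],
       [-0.04656969,  0.99855313,  0.02688703],
       [-0.5       ,  0.        , -0.8660254 ]]))
```

Call:
jog_arm --pt "0 0.025 0 -1.01 -4.94 4.78" --pt "0 0.025 0 -1.01 -4.94 4.78" --pt "0 0.025 0 -1.01 -4.94 4.78" --pt "0 0.025 0 -1.01 -4.94 4.78" --pt "0 0.025 -0.02 -1.01 -4.94 4.78" --pt "0.002 0.026 -0.03 -1.01 -4.94 4.78" --pt "0 0 -0.03 0 0 0" --pt "0 0 0 0 0 0" --pt "0 0 0 0 0 0" --pt "0 0 0 0 0 0"

```text
clock: 10.6
tcp_pos: [0.5862, 0.0332, 0.1049]
orientation: [0.26, -0.025, 0.965, 0.007]
wrist_force: [-0.4, 0.0, 0.0]
finger_gap: 0.0561
```

```bash
python3 - <<'E'
from tgt import *
delta((-.040,0,.035)); s=get_state(); print(s["finger_gap"],s["joint_pos"])
c=calibration("wrist");np.save("w6.npy",c,allow_pickle=True)
for n in("wrist","side","scene"):
  im=read_camera(n);cv2.imwrite(f"pics/{n[0:2]}6.png",im[:,:,::-1])
crop("pics/si6.png","pics/si6c.png",185,190,120,120,5)
crop("pics/sc6.png","pics/sc6c.png",230,150,120,120,5)
E
```

```text
clock 10.6 tcp [0.5862 0.0332 0.1049] collar in home mm [-35.7  -1.9  36.2] F [-0.4  0.   0. ] Fhome [-0.3  0.   0.2]
to go [-0.0032  0.0018 -0.0032] rot [-0.01  0.2   0.14]
0.05611545613091068 [-0.12615078  0.07888354 -0.7483708   0.22333986  0.08895806 -0.15385751]
```

View pics/wr6.png

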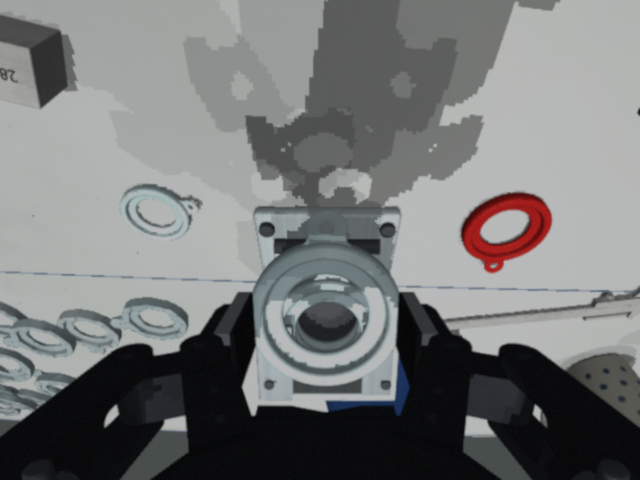

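View pics/si6c.png

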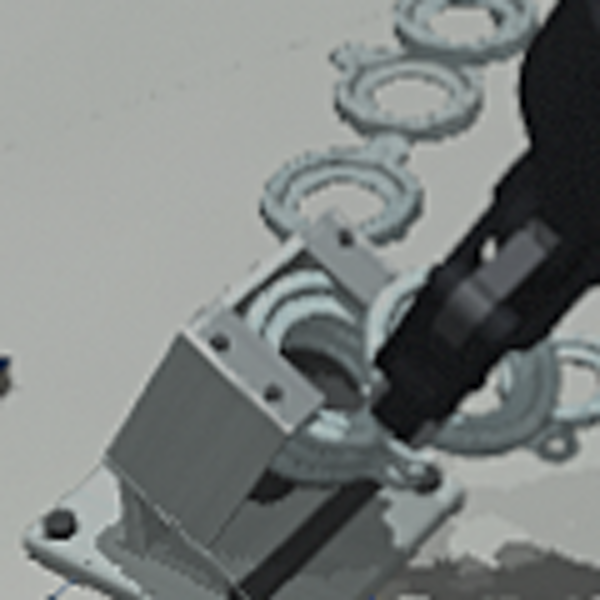

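View pics/sc6c.png

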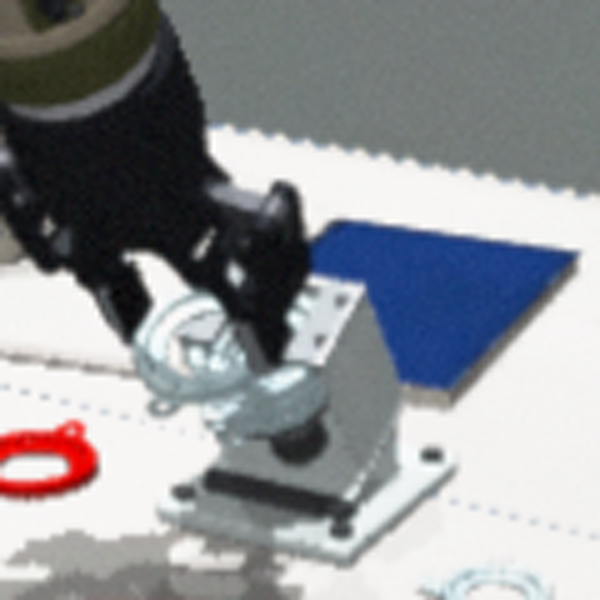

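```bash
python3 - <<'E'
from tgt import *
crop("pics/wr6.png","pics/wr6c.png",240,190,180,180,4)
c=np.load("w6.npy",allow_pickle=True).item()
for (mx,my,yw) in[(.6733,.0398,.0538)]:
  ph,Rh,Rs,p=home(mx,my,yw)
  print(proj(c,[p+Rs@np.array([a,b,.01]) for a in(-.055,.055) for b in(-.05,.05)]))
E
```

```text
[[254.16302906 218.30141763]
 [403.84193299 218.07866042]
 [271.81127781 311.98904046]
 [385.1456336  311.86450336]]
```

View pics/wr6c.png

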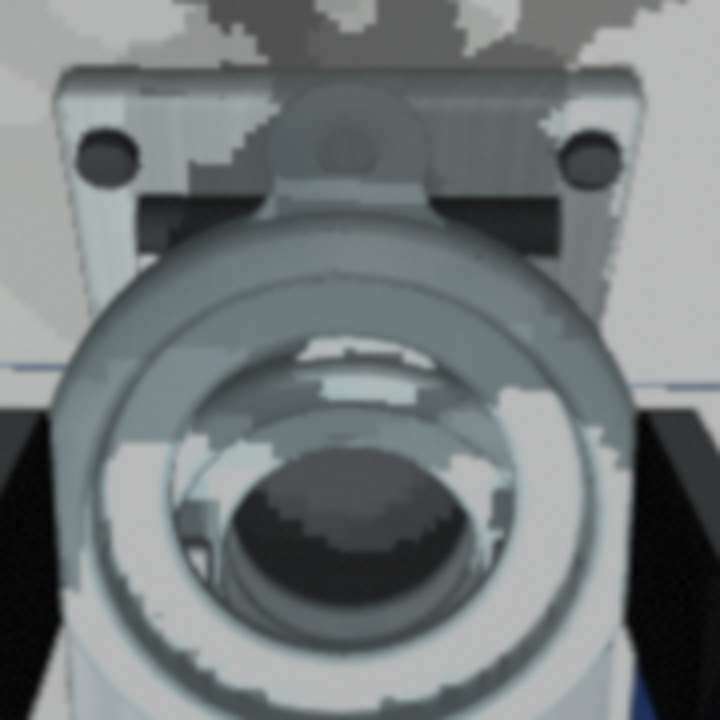

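```bash
python3 - <<'E'
from tgt import *
delta((-.038,-.0009,.010)); ph,Rh,_,_=home(MX,MY,MYAW); print(np.round(Rh,4))
E
```

```text
clock 10.75 tcp [0.5854 0.0335 0.1046] collar in home mm [-36.6  -1.5  36.3] F [-1.1  0.  -1. ] Fhome [-1.5  0.1 -0.3]
to go [ 0.0119  0.0013 -0.0235] rot [-0.02  0.17  0.12]
[[ 0.8648 -0.0538 -0.4993]
 [ 0.0466  0.9986 -0.0269]
 [ 0.5     0.      0.866 ]]
```

Call:
jog_arm --pt "0.0024 0.0003 -0.0047 0 0.17 0.12" --pt "0.0024 0.0002 -0.0047 0 0 0" --pt "0.0024 0.0002 -0.0047 0 0 0" --pt "0.0024 0.0002 -0.0047 0 0 0" --pt "0.0024 0.0002 -0.0047 0 0 0" --pt "0 0 0 0 0 0" --pt "0 0 0 0 0 0" --pt "0 0 0 0 0 0" --pt "0 0 0 0 0 0" --pt "0 0 0 0 0 0"

```text
clock: 11.75
tcp_pos: [0.5953, 0.0354, 0.0791]
orientation: [0.257, -0.026, 0.966, 0.007]
wrist_force: [0.2, -0.4, -0.5]
finger_gap: 0.0559
```

```bash
python3 - <<'E'
from tgt import *
delta((-.038,-.0009,.005))
for n in("wrist","side"):
  im=read_camera(n);cv2.imwrite(f"pics/{n[0:2]}7.png",im[:,:,::-1])
crop("pics/si7.png","pics/si7c.png",205,220,90,80,8)
crop("pics/wr7.png","pics/wr7c.png",240,190,180,180,4)
delta((-.038,-.0009,.005))
E
```

```text
clock 11.75 tcp [0.5953 0.0354 0.0791] collar in home mm [-40.6  -0.2   9.3] F [ 0.2 -0.4 -0.5] Fhome [-0.1 -0.4 -0.5]
to go [ 0.0045 -0.0004 -0.0024] rot [-0.04 -0.17 -0.05]
clock 11.85 tcp [0.5953 0.0354 0.079 ] collar in home mm [-40.7  -0.2   9.3] F [-0.7  0.1 -1.1] Fhome [-1.2  0.1 -0.6]
to go [ 0.0045 -0.0005 -0.0023] rot [-0.04 -0.18 -0.05]
```

View pics/si7c.png

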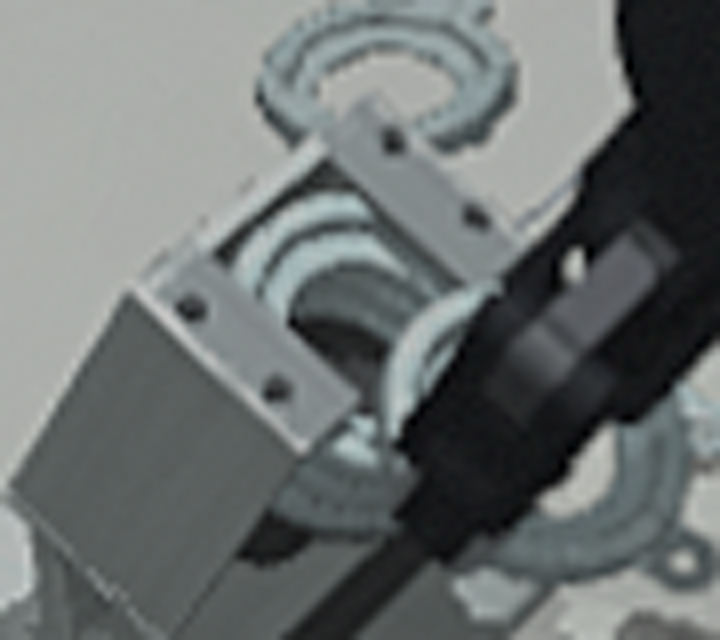

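View pics/wr7c.png

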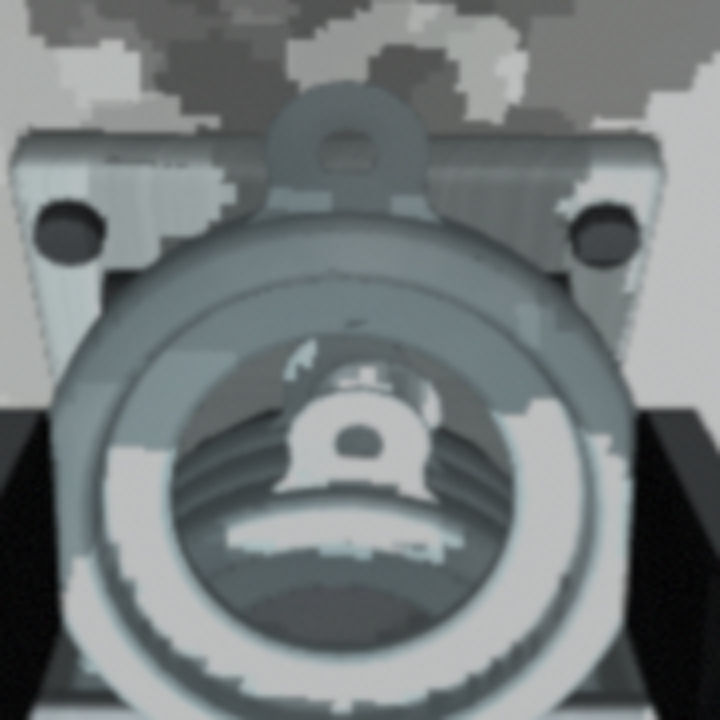

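```bash
python3 - <<'E'
from tgt import *
delta((-.0375,-.0006,.005))
ph,Rh,_,_=home(MX,MY,MYAW); print(np.round(-.0015*Rh[:,2],5),np.round(.001*Rh[:,0],5))
E
```

```text
clock 11.85 tcp [0.5953 0.0354 0.079 ] collar in home mm [-40.7  -0.2   9.3] F [-0.7  0.1 -1.1] Fhome [-1.2  0.1 -0.6]
to go [ 0.0049 -0.0001 -0.0021] rot [-0.04 -0.18 -0.05]
[ 7.5e-04  4.0e-05 -1.3e-03] [8.6e-04 5.0e-05 5.0e-04]
```

Call:
jog_arm --pt "0.0016 -0.0001 -0.0007 0 0 0" --pt "0.0016 -0.0001 -0.0007 0 -0.17 0" --pt "0.0015 -0.0001 -0.0007 0 0 0" --pt "0 0 0 0 0 0" --pt "0 0 0 0 0 0" --pt "0 0 0 0 0 0" --pt "0 0 0 0 0 0" --pt "0 0 0 0 0 0" --pt "0 0 0 0 0 0" --pt "0 0 0 0 0 0"

```text
clock: 12.85
tcp_pos: [0.5999, 0.0351, 0.0768]
orientation: [0.259, -0.026, 0.966, 0.007]
wrist_force: [0.4, 0.3, -0.4]
finger_gap: 0.0564
```

```bash
python3 - <<'E'
from tgt import *
delta((-.0375,-.0006,.005))
E
```

```text
clock 12.85 tcp [0.5999 0.0351 0.0768] collar in home mm [-37.8  -0.8   5. ] F [ 0.4  0.3 -0.4] Fhome [ 0.1  0.3 -0.6]
to go [0.0003 0.0002 0.0002] rot [-0.04 -0.02 -0.05]
```

Call:
jog_arm --pt "0.0005 0 -0.0009 0 0 0" --pt "0.0005 0 -0.0009 0 0 0" --pt "0.0005 0 -0.0009 0 0 0" --pt "0.0005 0 -0.0009 0 0 0" --pt "0 0 0 0 0 0" --pt "0 0 0 0 0 0" --pt "0 0 0 0 0 0" --pt "0 0 0 0 0 0" --pt "0 0 0 0 0 0" --pt "0 0 0 0 0 0"

```text
clock: 13.85
tcp_pos: [0.602, 0.0352, 0.0732]
orientation: [0.259, -0.026, 0.966, 0.008]
wrist_force: [-2.2, 0.4, 3.6]
finger_gap: 0.0562
```

```bash
python3 - <<'E'
from tgt import *
delta((-.0375,-.0006,-.0075))
s=get_state();print(s["ft_torque"])
E
```

```text
clock 13.85 tcp [0.602  0.0352 0.0732] collar in home mm [-37.8  -0.8   0.9] F [-2.2  0.4  3.6] Fhome [-0.1  0.6  4.2]
to go [ 0.0044  0.0004 -0.0071] rot [-0.05 -0.01 -0.06]
[0.15273025 0.48480506 0.13024444]
```

Call:
jog_arm --pt "0.0005 0 -0.0009 0 0 0" --pt "0.0005 0 -0.0009 0 0 0" --pt "0.0005 0 -0.0009 0 0 0" --pt "0.0005 0 -0.0009 0 0 0" --pt "0.0005 0 -0.0009 0 0 0" --pt "0.0005 0 -0.0009 0 0 0" --pt "0.0005 0 -0.0009 0 0 0" --pt "0.0005 0 -0.0009 0 0 0" --pt "0 0 0 0 0 0" --pt "0 0 0 0 0 0"

```text
clock: 14.85
tcp_pos: [0.6061, 0.0353, 0.0661]
orientation: [0.259, -0.026, 0.966, 0.008]
wrist_force: [-3.0, 2.5, 5.6]
finger_gap: 0.0565
```

```bash
python3 - <<'E'
from tgt import *
delta((-.0375,-.0006,-.0075))
s=get_state();print(s["ft_torque"],s["finger_gap"])
c=calibration("wrist");np.save("w8.npy",c,allow_pickle=True)
for n in("wrist","side","scene"):
  im=read_camera(n);cv2.imwrite(f"pics/{n[0:2]}8.png",im[:,:,::-1])
crop("pics/si8.png","pics/si8c.png",205,220,90,80,8)
crop("pics/sc8.png","pics/sc8c.png",250,180,80,80,8)
crop("pics/wr8.png","pics/wr8c.png",220,180,200,200,4)
E
```

```text
clock 14.85 tcp [0.6061 0.0353 0.0661] collar in home mm [-37.8  -0.9  -7.4] F [-3.   2.5  5.6] Fhome [0.3 2.6 6.2]
to go [0.0003 0.0003 0.0001] rot [-0.07  0.   -0.08]
[0.29052796 0.43614194 0.23649635] 0.05648730811256487
```

View pics/si8c.png

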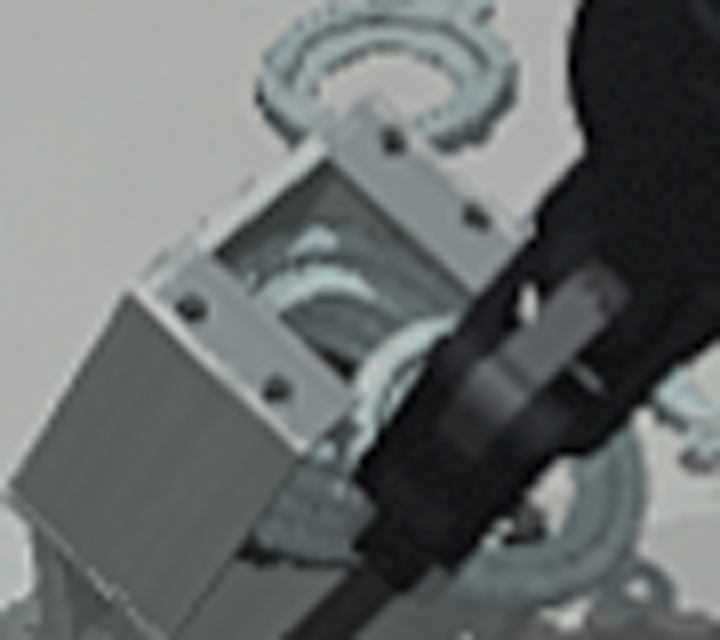

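View pics/wr8c.png

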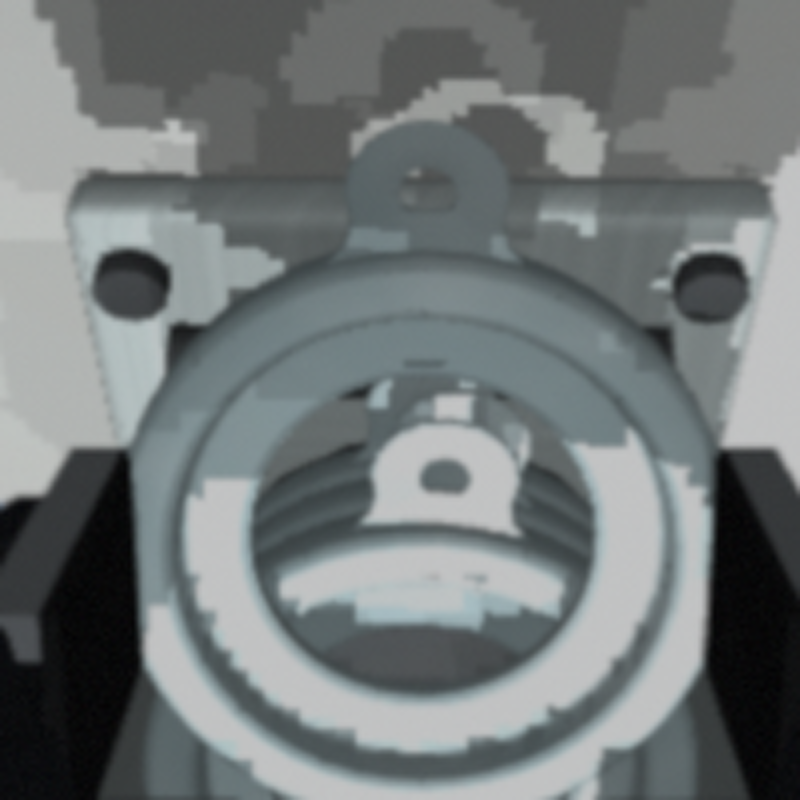

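View pics/sc8c.png

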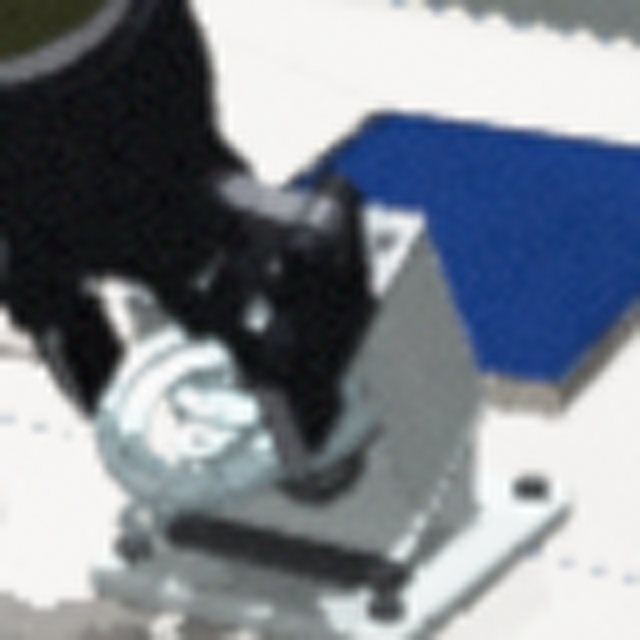

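```bash
python3 - <<'E'
from tgt import *
s=get_state();R=Rt(s)
ph,Rh,_,_=home(MX,MY,MYAW)
a=np.linspace(0,2*np.pi,90)
Cw=s["tcp_pos"]+R@OFF
for n,c,(x0,y0,w) in(("si",D,(205,220,90)),("sc",S,(250,180,80))):
    big=cv2.resize(cv2.imread(f"pics/{n}8.png"),None,fx=8,fy=8,interpolation=cv2.INTER_CUBIC)
    def dr(P,col):
        for p in proj(c,P): cv2.circle(big,tuple(int(round(v)) for v in(p*8+3.5)),2,col,-1)
    dr([Cw+R@np.array([.031*np.cos(t),.031*np.sin(t),-.0045]) for t in a],(0,0,255))
    dr([Cw+R@np.array([.031*np.cos(t),.031*np.sin(t),.0045]) for t in a],(0,160,255))
    dr([Cw+R@np.array([.044,0,-.0045])],(0,0,255))
    dr([ph+Rh@np.array([x,sg*y,.004]) for sg in(1,-1) for x in np.linspace(-.008,.032,20) for y in(.018,.037)],(0,200,0))
    dr([ph+Rh@np.array([-.008,sg*y,.0]) for sg in(1,-1) for y in np.linspace(.018,.037,8)],(255,0,0))
    cv2.imwrite(f"pics/{n}8o.png",big[y0*8:(y0+75)*8,x0*8:(x0+w)*8])
E
```

```text
(no output)
```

View pics/si8o.png

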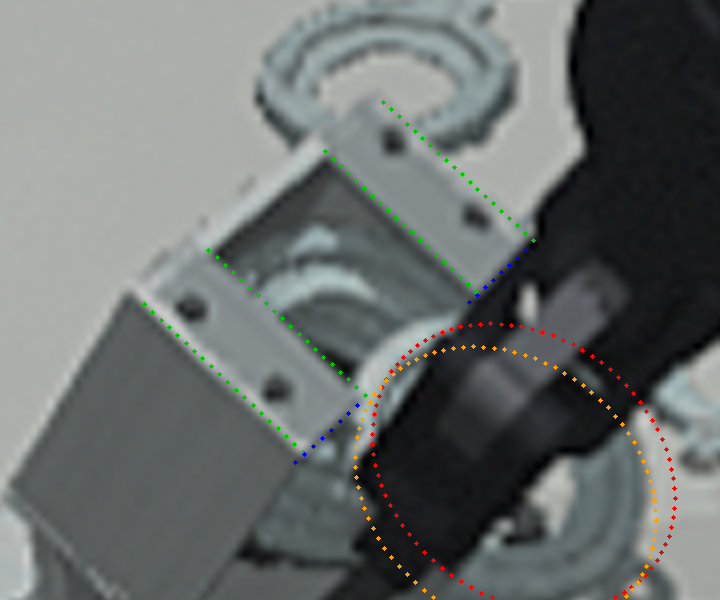

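View pics/sc8o.png

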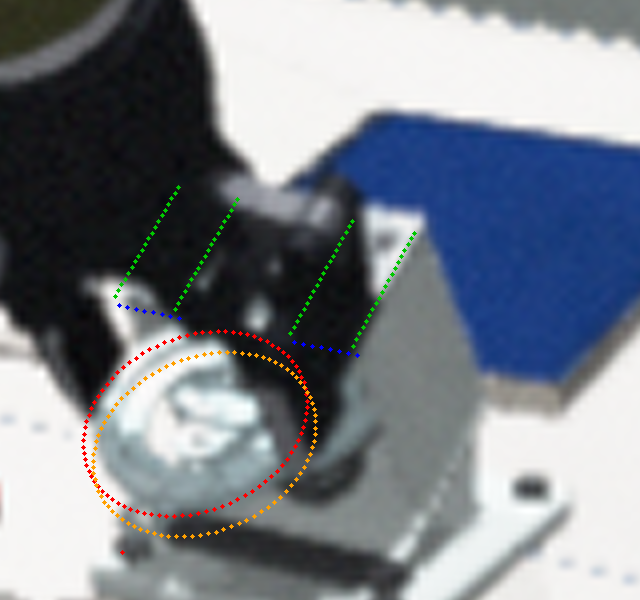

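```bash
sed -i 's/OFF=np.array(.*/OFF=np.array([.0015,0,-.0065])/' tgt.py; python3 - <<'E'
from tgt import *
delta((-.030,-.0006,-.0082))
E
```

```text
clock 15.0 tcp [0.6061 0.0353 0.0661] collar in home mm [-35.3  -0.9  -7.4] F [-2.8  2.2  4.7] Fhome [-0.   2.4  5.4]
to go [0.005  0.0005 0.0019] rot [-0.07  0.   -0.08]
```

Call:
jog_arm --pt "0.0004 0 -0.0007 0 0 0" --pt "0.0009 0.0001 0.0005 0 0 0" --pt "0.0009 0.0001 0.0005 0 0 0" --pt "0.0009 0.0001 0.0005 0 0 0" --pt "0.0009 0.0001 0.0005 0 0 0" --pt "0.0009 0.0001 0.0005 0 0 0" --pt "0 0 0 0 0 0" --pt "0 0 0 0 0 0" --pt "0 0 0 0 0 0" --pt "0 0 0 0 0 0"

```text
clock: 16.0
tcp_pos: [0.6092, 0.0353, 0.0664]
orientation: [0.257, -0.026, 0.966, 0.007]
wrist_force: [-5.5, 0.1, 3.7]
finger_gap: 0.0564
```

```bash
python3 - <<'E'
from tgt import *
delta((-.0235,-.0006,-.0082))
im=read_camera("side");cv2.imwrite("pics/si9.png",im[:,:,::-1]);crop("pics/si9.png","pics/si9c.png",205,220,90,80,8)
E
```

```text
clock 16.0 tcp [0.6092 0.0353 0.0664] collar in home mm [-32.5  -1.1  -8.7] F [-5.5  0.1  3.7] Fhome [-2.9  0.4  6. ]
to go [0.0075 0.0009 0.0049] rot [-0.02 -0.22 -0.  ]
```

View pics/si9c.png

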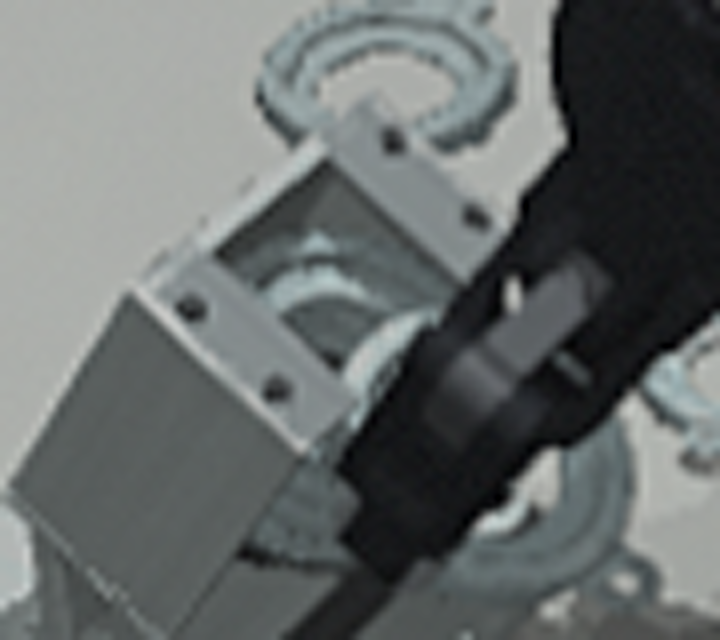

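Call:
jog_arm --pt "0.0009 0.0001 0.0005 0 0 0" --pt "0.0009 0.0001 0.0005 0 0 0" --pt "0.0009 0.0001 0.0005 0 0 0" --pt "0.0009 0.0001 0.0005 0 0 0" --pt "0.0009 0.0001 0.0005 0 0 0" --pt "0.0009 0.0001 0.0005 0 0 0" --pt "0.0009 0.0001 0.0005 0 0 0" --pt "0 0 0 0 0 0" --pt "0 0 0 0 0 0" --pt "0 0 0 0 0 0"

```text
clock: 17.05
tcp_pos: [0.6158, 0.0358, 0.0701]
orientation: [0.257, -0.026, 0.966, 0.007]
wrist_force: [-6.3, 0.3, 4.2]
finger_gap: 0.056
```

```bash
python3 - <<'E'
from tgt import *
delta((-.0235,-.0006,-.0082))
for n in("wrist","side"):
  im=read_camera(n);cv2.imwrite(f"pics/{n[:2]}10.png",im[:,:,::-1])
crop("pics/si10.png","pics/si10c.png",205,220,90,80,8)
crop("pics/wr10.png","pics/wr10c.png",220,180,200,200,4)
E
```

```text
clock 17.05 tcp [0.6158 0.0358 0.0701] collar in home mm [-24.9  -0.9  -8.7] F [-6.3  0.3  4.2] Fhome [-3.3  0.6  6.8]
to go [0.001  0.0003 0.0012] rot [-0.01 -0.19  0.01]
```

View pics/si10c.png

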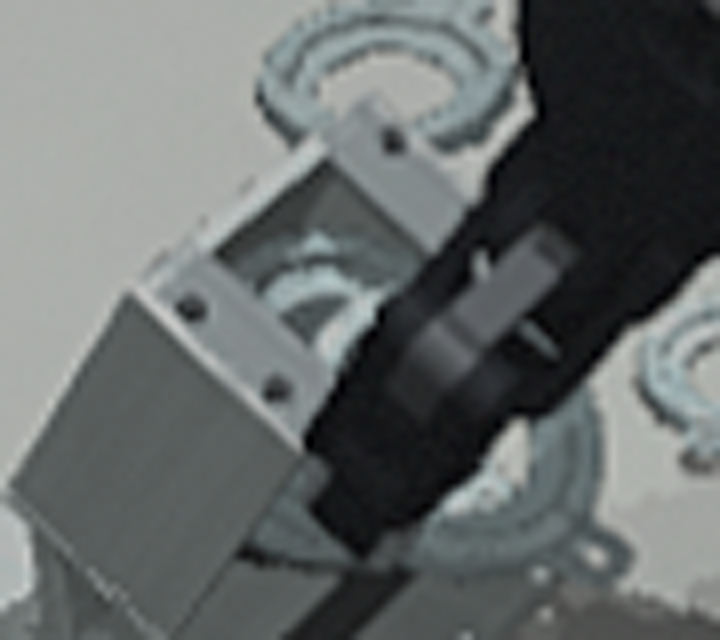

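View pics/wr10c.png

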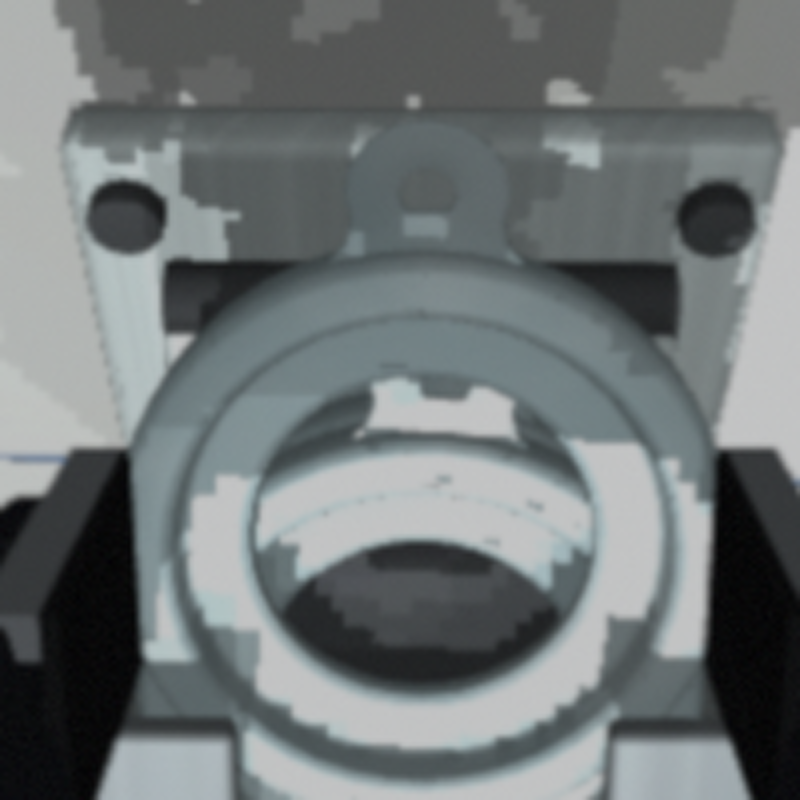

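```bash
python3 - <<'E'
from h import *
crop("pics/wr10.png","pics/wr10d.png",225,300,200,150,4)
E
```

```text
(no output)
```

View pics/wr10d.png

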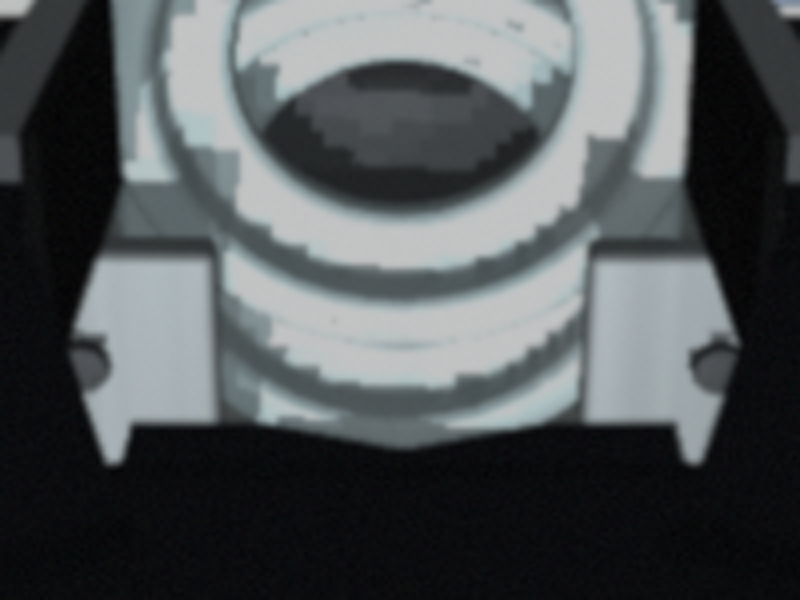

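Call:
jog_arm --pt "0.0009 0.0001 0.0005 0 0 0" --pt "0.0009 0.0001 0.0005 0 0 0" --pt "0.0009 0.0001 0.0005 0 0 0" --pt "0 0 0 0 0 0" --pt "0 0 0 0 0 0" --pt "0 0 0 0 0 0" --pt "0 0 0 0 0 0" --pt "0 0 0 0 0 0" --pt "0 0 0 0 0 0" --pt "0 0 0 0 0 0"

```text
clock: 18.15
tcp_pos: [0.6181, 0.0361, 0.0713]
orientation: [0.257, -0.026, 0.966, 0.007]
wrist_force: [-6.4, -0.1, 3.9]
finger_gap: 0.0563
```

```bash
python3 - <<'E'
from tgt import *
delta((-.0235,-.0006,-.0082))
for n in("wrist",):
  im=read_camera(n);cv2.imwrite(f"pics/{n[:2]}11.png",im[:,:,::-1])
crop("pics/wr11.png","pics/wr11d.png",225,270,200,150,4)
E
```

```text
clock 18.15 tcp [0.6181 0.0361 0.0713] collar in home mm [-22.3  -0.7  -8.8] F [-6.4 -0.1  3.9] Fhome [-3.6  0.3  6.5]
to go [-0.0014  0.     -0.    ] rot [-0.01 -0.23  0.02]
```

View pics/wr11d.png

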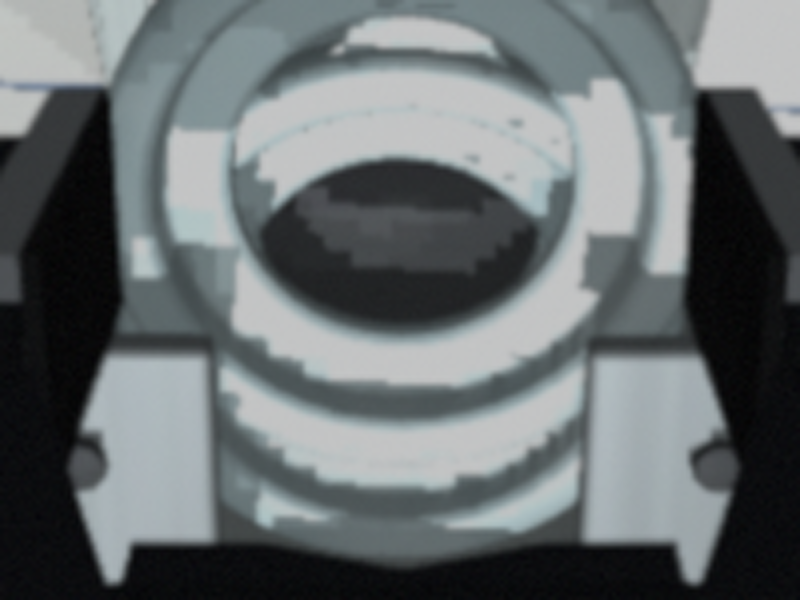

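The collar is under both lips by roughly 9 mm, and the pads are still clear of the lip fronts. Releasing.

Call:
jog_arm --pt "0 0 0 0 0 0" --pt "0 0 0 0 0 0" --pt "0 0 0 0 0 0" --pt "0 0 0 0 0 0" --pt "0 0 0 0 0 0" --pt "0 0 0 0 0 0" --pt "0 0 0 0 0 0" --pt "0 0 0 0 0 0" --pt "0 0 0 0 0 0" --pt "0 0 0 0 0 0" --hand 0.88

```text
clock: 19.2
tcp_pos: [0.6199, 0.0365, 0.0728]
orientation: [0.259, -0.026, 0.966, 0.007]
wrist_force: [1.1, -0.9, -0.2]
finger_gap: 0.0751
```

```bash
python3 - <<'E'
from tgt import *
delta((-.0235,-.0006,-.0082));print(get_state()["finger_gap"])
for n in("wrist","side"):
  im=read_camera(n);cv2.imwrite(f"pics/{n[:2]}12.png",im[:,:,::-1])
crop("pics/wr12.png","pics/wr12d.png",225,200,200,220,3.5)
crop("pics/si12.png","pics/si12c.png",205,220,90,80,8)
E
```

```text
clock 19.2 tcp [0.6199 0.0365 0.0728] collar in home mm [-20.   -0.4  -8.5] F [ 1.1 -0.9 -0.2] Fhome [ 0.8 -1.  -0.7]
to go [-0.0032 -0.0004 -0.0015] rot [-0.04 -0.01 -0.05]
0.07509288613495041
```

View pics/wr12d.png

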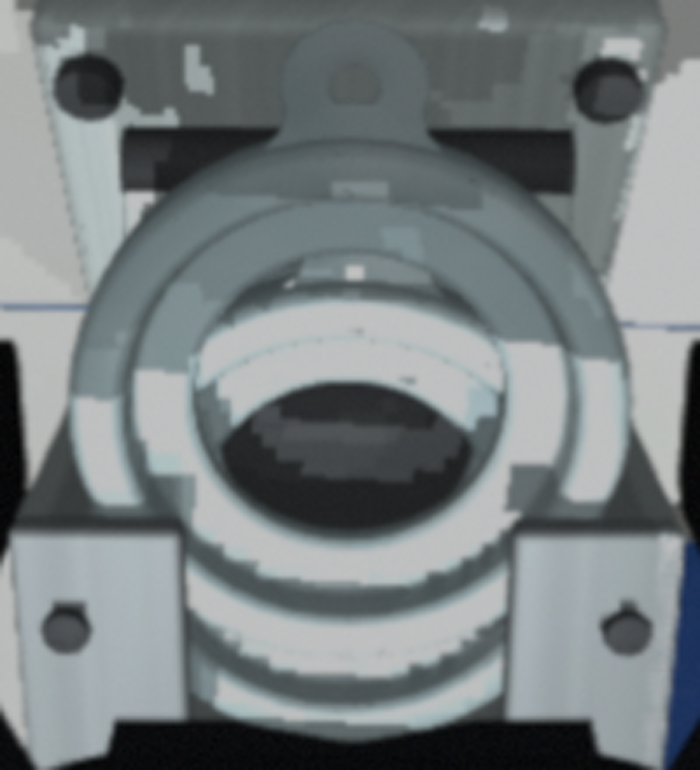

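View pics/si12c.png

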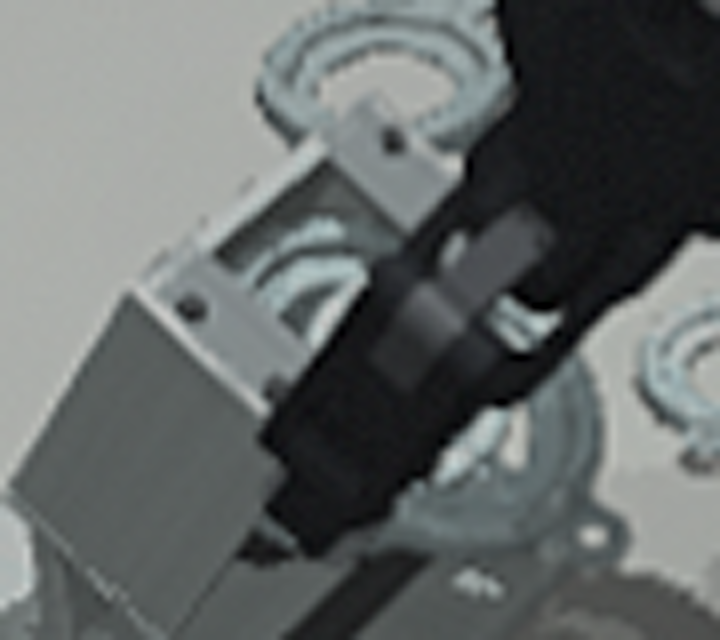

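Let go cleanly: the ring is centred between the lips (ring centre at crop x≈351, lip midpoint 349) and held under them. Backing out along the stack axis.

Call:
jog_arm --pt "-0.005 -0.0003 0.0087 0 0 0" --pt "-0.005 -0.0003 0.0087 0 0 0" --pt "-0.005 -0.0003 0.0087 0 0 0" --pt "-0.005 -0.0003 0.0087 0 0 0" --pt "-0.01 -0.0005 0.017 0 0 0" --pt "-0.02 -0.001 0 0 0 0" --pt "-0.02 -0.001 0 0 0 0" --pt "-0.02 -0.001 0 0 0 0" --pt "-0.01 -0.001 0 0 0 0" --pt "0 0 0 0 0 0"

```text
clock: 20.3
tcp_pos: [0.5186, 0.0309, 0.1249]
orientation: [0.259, -0.026, 0.966, 0.007]
wrist_force: [0.1, -1.0, 0.8]
finger_gap: 0.0754
```

Call:
jog_arm --pt "0 0 0 0 0 0" --pt "0 0 0 0 0 0" --pt "0 0 0 0 0 0" --pt "0 0 0 0 0 0" --pt "0 0 0 0 0 0" --pt "0 0 0 0 0 0" --pt "0 0 0 0 0 0" --pt "0 0 0 0 0 0" --pt "0 0 0 0 0 0" --pt "0 0 0 0 0 0" --hand 0 --force 60

```text
clock: 21.3
tcp_pos: [0.5198, 0.0309, 0.1246]
orientation: [0.259, -0.026, 0.966, 0.007]
wrist_force: [-0.7, 0.1, 0.9]
finger_gap: -0.0001
```

```bash
python3 - <<'E'
from tgt import *
delta((-.092,0,-.005),np.zeros(3));print(get_state()["finger_gap"])
np.save("w13.npy",calibration("wrist"),allow_pickle=True)
for n in("wrist","side"):
  im=read_camera(n);cv2.imwrite(f"pics/{n[:2]}13.png",im[:,:,::-1])
crop("pics/si13.png","pics/si13c.png",205,190,120,110,6)
E
```

```text
clock 21.3 tcp [0.5198 0.0309 0.1246] collar in home mm [-79.4  -0.7  80. ] F [-0.7  0.1  0.9] Fhome [-0.2  0.2  1.1]
to go [ 0.0315  0.0024 -0.0799] rot [-0.04 -0.02 -0.05]
-9.113062943693689e-05
```

View pics/wr13.png

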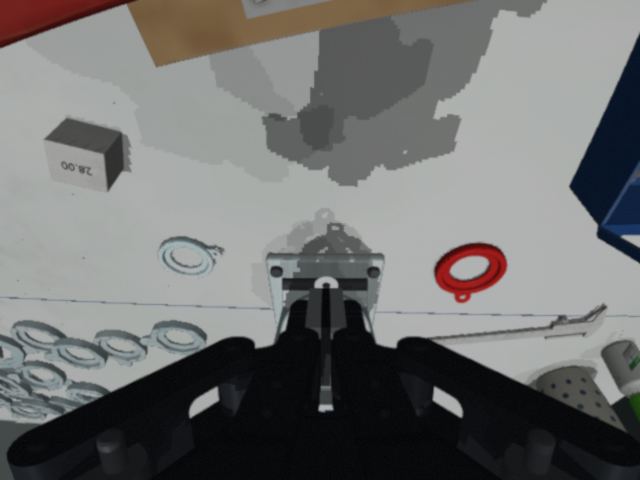

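View pics/si13c.png

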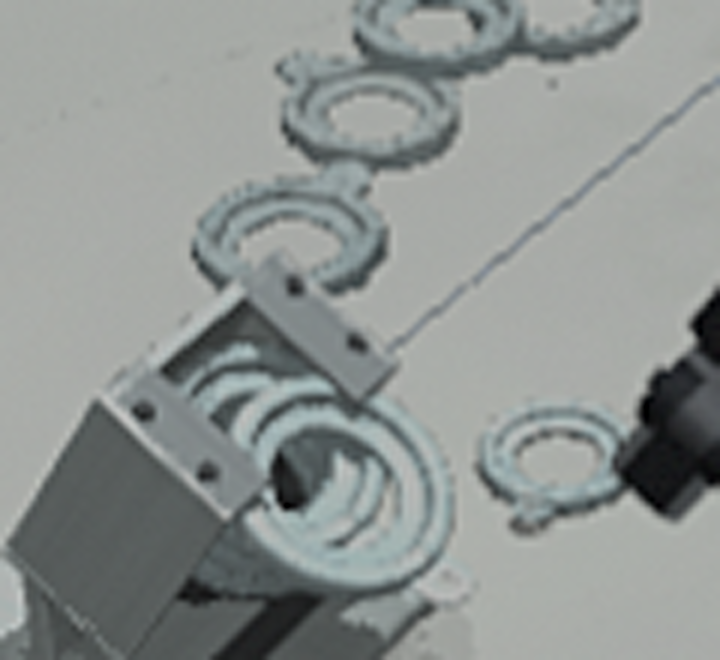

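Call:
jog_arm --pt "-0.008 0.0004 -0.01 0 0 0" --pt "0.007 0.0004 -0.012 0 0 0" --pt "0.007 0.0004 -0.012 0 0 0" --pt "0.007 0.0004 -0.012 0 0 0" --pt "0.007 0.0004 -0.012 0 0 0" --pt "0.007 0.0004 -0.012 0 0 0" --pt "0.0045 0 -0.01 0 0 0" --pt "0 0 0 0 0 0" --pt "0 0 0 0 0 0" --pt "0 0 0 0 0 0"

```text
clock: 22.4
tcp_pos: [0.5514, 0.0333, 0.0451]
orientation: [0.259, -0.026, 0.966, 0.007]
wrist_force: [-0.2, -0.3, 0.2]
finger_gap: 0.0002
```

```bash
python3 - <<'E'
from tgt import *
delta((-.092,0,-.005),np.zeros(3))
ph,Rh,_,_=home(MX,MY,MYAW)
np.save("w14.npy",calibration("wrist"),allow_pickle=True)
for n in("wrist","side","scene"):
  im=read_camera(n);cv2.imwrite(f"pics/{n[:2]}14.png",im[:,:,::-1])
crop("pics/si14.png","pics/si14c.png",215,220,100,85,7)
crop("pics/sc14.png","pics/sc14c.png",240,180,90,85,7)
crop("pics/wr14.png","pics/wr14c.png",230,180,190,150,4)
E
```

```text
clock 22.4 tcp [0.5514 0.0333 0.0451] collar in home mm [-91.7   0.1  -4.7] F [-0.2 -0.3  0.2] Fhome [-0.1 -0.3  0.3]
to go [-0.0001 -0.0001 -0.0004] rot [-0.04  0.01 -0.05]
```

View pics/si14c.png

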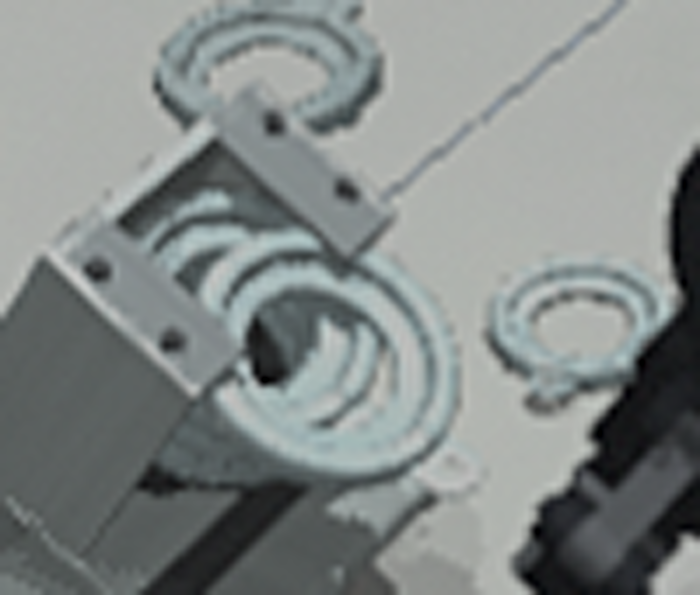

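View pics/sc14c.png

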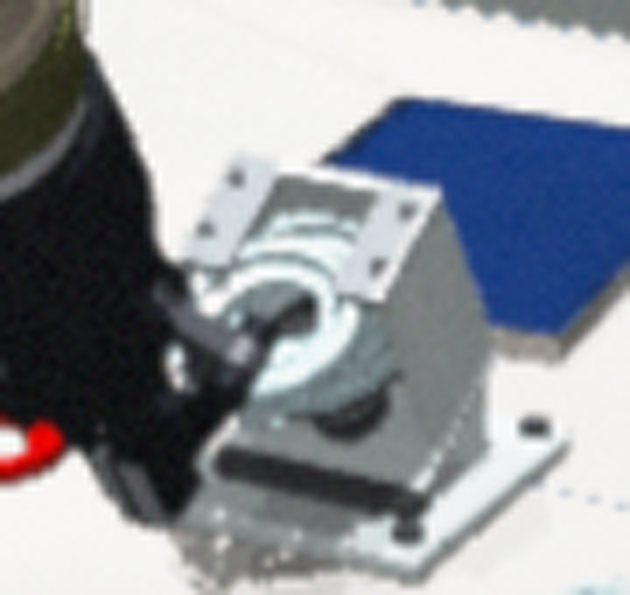

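View pics/wr14c.png

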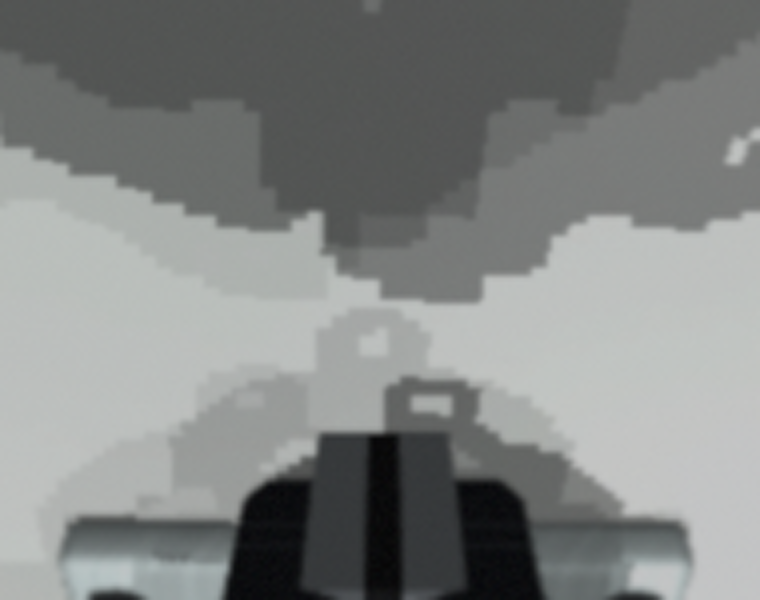

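```bash
python3 - <<'E'
from tgt import *
ph,Rh,_,_=home(MX,MY,MYAW); s=get_state()
def hp(c,px,z):
    o,d=ray(c,px);o=Rh.T@(o-ph);d=Rh.T@d;return (o+d*(z-o[2])/d[2])*1000
for a,b in[(450,470),(480,475),(460,495)]: print(hp(D,(215+a/7,220+b/7),-.0005))
big=cv2.resize(cv2.imread("pics/si14.png"),None,fx=7,fy=7,interpolation=cv2.INTER_CUBIC)
def dr(P,col):
    for p in proj(D,P): cv2.circle(big,tuple(int(round(v)) for v in(p*7+3)),3,col,-1)
R=Rt(s);dr([s["tcp_pos"]+R@np.array([x,y,z]) for x in(-.011,.011) for y in(-.01,0,.01) for z in(0,-.0187)],(0,0,255))
for x in(-.0225,-.024,-.021): dr([ph+Rh@np.array([x-.044,0,0])],(0,200,0))
dr([ph+Rh@np.array([-.0225+.031*np.cos(t),.031*np.sin(t),0]) for t in np.linspace(0,6.28,80)],(0,200,0))
cv2.imwrite("pics/si14o.png",big[220*7:310*7,215*7:325*7])
E
```

```text
[-57.91174109   2.62572873  -0.5       ]
[-63.33566006  -1.89443323  -0.5       ]
[-63.21244707   5.73921971  -0.5       ]
```

View pics/si14o.png

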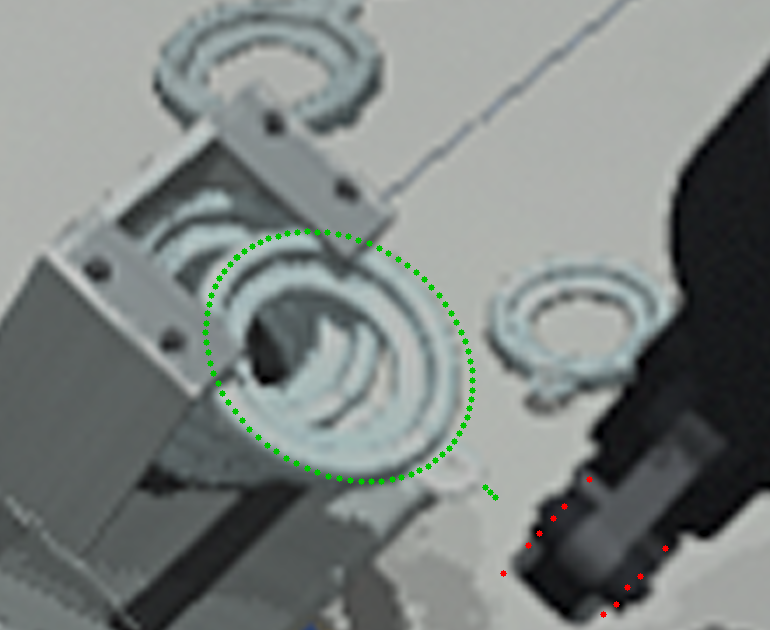

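Call:
jog_arm --pt "0.0008 0 -0.0013 0 0 0" --pt "0.0026 0.0001 0.0015 0 0 0" --pt "0.0026 0.0001 0.0015 0 0 0" --pt "0.0026 0.0001 0.0015 0 0 0" --pt "0.0026 0.0001 0.0015 0 0 0" --pt "0.0017 0.0001 0.001 0 0 0" --pt "0.0017 0.0001 0.001 0 0 0" --pt "0.0017 0.0001 0.001 0 0 0" --pt "0 0 0 0 0 0" --pt "0 0 0 0 0 0"

```text
clock: 23.55
tcp_pos: [0.5669, 0.0341, 0.0517]
orientation: [0.258, -0.026, 0.966, 0.008]
wrist_force: [-1.6, 0.5, -0.4]
finger_gap: -0.0001
```

```bash
cat > look.py <<'E'
import sys
from tgt import *
k=sys.argv[1]
delta((-.055,0,-.0065),np.zeros(3))
im=read_camera("side");cv2.imwrite(f"pics/si{k}.png",im[:,:,::-1])
im=read_camera("scene");cv2.imwrite(f"pics/sc{k}.png",im[:,:,::-1])
crop(f"pics/si{k}.png",f"pics/si{k}c.png",205,220,100,85,7)
crop(f"pics/sc{k}.png",f"pics/sc{k}c.png",240,180,90,85,7)
E
python3 look.py 15
```

```text
clock 23.55 tcp [0.5669 0.0341 0.0517] collar in home mm [-74.9   0.   -6.7] F [-1.6  0.5 -0.4] Fhome [-1.6  0.5  0.5]
to go [0.0171 0.0009 0.0102] rot [-0.05 -0.1  -0.05]
```

View pics/si15c.png

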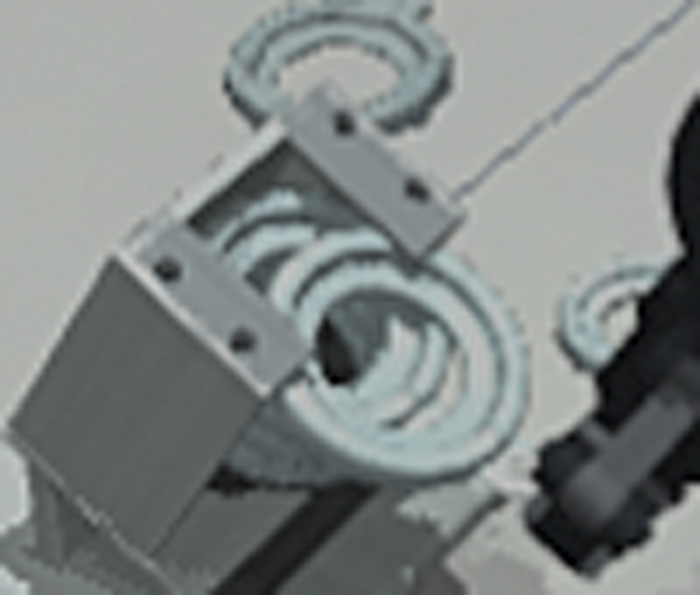

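Call:
jog_arm --pt "0.0017 0.0001 0.001 0 0 0" --pt "0.0017 0.0001 0.001 0 0 0" --pt "0.0017 0.0001 0.001 0 0 0" --pt "0.0017 0.0001 0.001 0 0 0" --pt "0.0017 0.0001 0.001 0 0 0" --pt "0.0017 0.0001 0.001 0 0 0" --pt "0 0 0 0 0 0" --pt "0 0 0 0 0 0" --pt "0 0 0 0 0 0" --pt "0 0 0 0 0 0"

```text
clock: 24.65
tcp_pos: [0.5778, 0.0346, 0.0582]
orientation: [0.259, -0.026, 0.966, 0.008]
wrist_force: [-4.5, 1.6, -3.5]
finger_gap: -0.0
```

```bash
python3 look.py 16
```

```text
clock 24.65 tcp [0.5778 0.0346 0.0582] collar in home mm [-62.2  -0.   -6.5] F [-4.5  1.6 -3.5] Fhome [-5.5  1.8 -0.8]
to go [0.0062 0.0004 0.0036] rot [-0.05 -0.02 -0.05]
```

View pics/si16c.png

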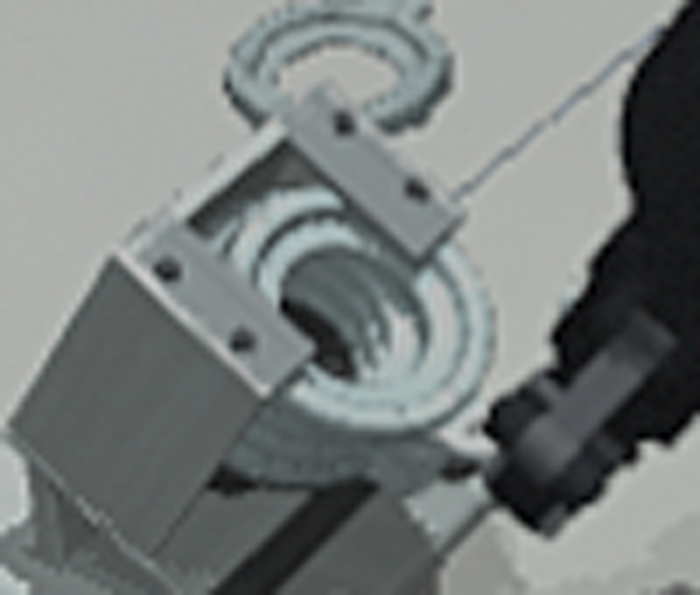

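Call:
jog_arm --pt "0.0009 0 0.0005 0 0 0" --pt "0.0009 0 0.0005 0 0 0" --pt "0.0009 0 0.0005 0 0 0" --pt "0.0009 0 0.0005 0 0 0" --pt "0.0009 0.0001 0.0005 0 0 0" --pt "0.0009 0.0001 0.0005 0 0 0" --pt "0 0 0 0 0 0" --pt "0 0 0 0 0 0" --pt "0 0 0 0 0 0" --pt "0 0 0 0 0 0"

```text
clock: 25.75
tcp_pos: [0.583, 0.0349, 0.0611]
orientation: [0.258, -0.026, 0.966, 0.008]
wrist_force: [-5.1, 1.7, -1.7]
finger_gap: -0.0
```

```bash
python3 look.py 17
```

```text
clock 25.75 tcp [0.583  0.0349 0.0611] collar in home mm [-56.3  -0.1  -6.6] F [-5.1  1.7 -1.7] Fhome [-5.1  2.   1.1]
to go [0.0011 0.0001 0.0008] rot [-0.05 -0.05 -0.06]
```

View pics/si17c.png

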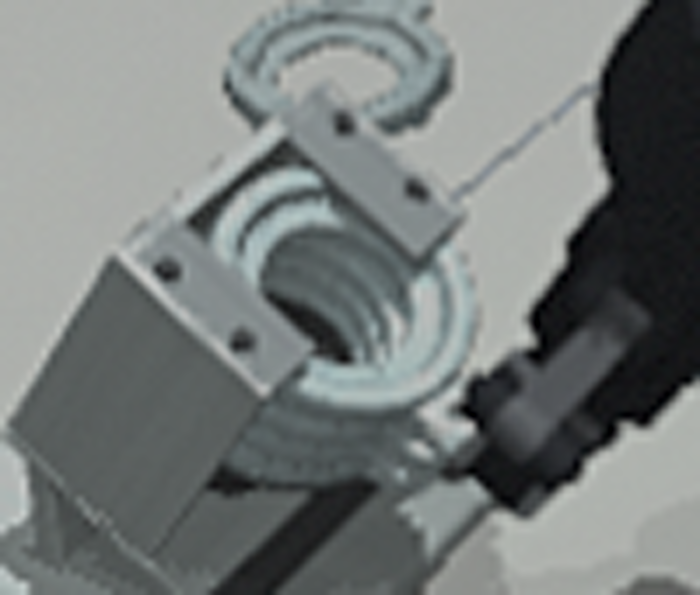

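Call:
jog_arm --pt "0.0009 0 0.0005 0 0 0" --pt "0.0009 0 0.0005 0 0 0" --pt "0.0009 0.0001 0.0005 0 0 0" --pt "0 0 0 0 0 0" --pt "0 0 0 0 0 0" --pt "0 0 0 0 0 0" --pt "0 0 0 0 0 0" --pt "0 0 0 0 0 0" --pt "0 0 0 0 0 0" --pt "0 0 0 0 0 0"

```text
clock: 26.85
tcp_pos: [0.5851, 0.0352, 0.0622]
orientation: [0.258, -0.026, 0.966, 0.008]
wrist_force: [-6.1, 2.1, -2.8]
finger_gap: -0.0
```

```bash
python3 look.py 18
```

```text
clock 26.85 tcp [0.5851 0.0352 0.0622] collar in home mm [-53.9   0.2  -6.8] F [-6.1  2.1 -2.8] Fhome [-6.6  2.4  0.5]
to go [-0.0011 -0.0002 -0.0003] rot [-0.07 -0.11 -0.07]
```

View pics/si18c.png

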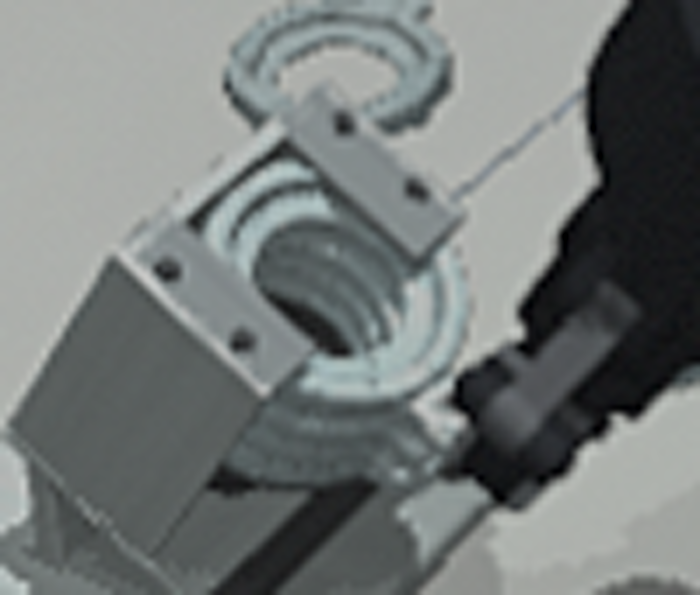

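Call:
jog_arm --pt "0.0009 0 0.0005 0 0 0" --pt "0.0009 0 0.0005 0 0 0" --pt "0.0009 0.0001 0.0005 0 0 0" --pt "0 0 0 0 0 0" --pt "0 0 0 0 0 0" --pt "0 0 0 0 0 0" --pt "0 0 0 0 0 0" --pt "0 0 0 0 0 0" --pt "0 0 0 0 0 0" --pt "0 0 0 0 0 0"

```text
clock: 27.95
tcp_pos: [0.5857, 0.0354, 0.0621]
orientation: [0.256, -0.026, 0.966, 0.008]
wrist_force: [-10.8, 2.1, -1.3]
finger_gap: -0.0003
```

```bash
python3 look.py 19
```

```text
clock 27.95 tcp [0.5857 0.0354 0.0621] collar in home mm [-53.5   0.3  -7.1] F [-10.8   2.1  -1.3] Fhome [-9.9  2.7  4.2]
to go [-0.0016 -0.0004 -0.0003] rot [-0.08 -0.35 -0.06]
```

View pics/si19c.png

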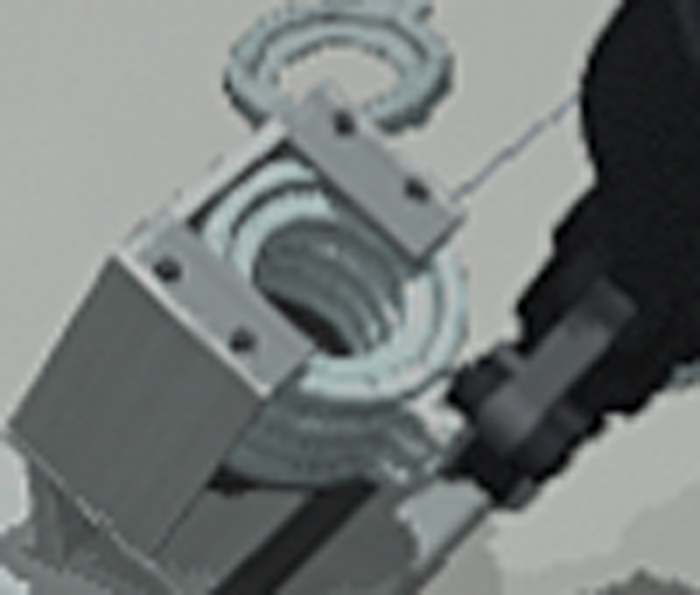

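Call:
jog_arm --pt "0.0009 0 0.0005 0 0 0" --pt "0.0009 0 0.0005 0 0 0" --pt "0 0 0 0 0 0" --pt "0 0 0 0 0 0" --pt "0 0 0 0 0 0" --pt "0 0 0 0 0 0" --pt "0 0 0 0 0 0" --pt "0 0 0 0 0 0" --pt "0 0 0 0 0 0" --pt "0 0 0 0 0 0"

```text
clock: 29.05
tcp_pos: [0.586, 0.0354, 0.062]
orientation: [0.254, -0.026, 0.967, 0.008]
wrist_force: [-13.1, 1.3, -1.3]
finger_gap: 0.0001
```

```bash
python3 look.py 20
```

```text
clock 29.05 tcp [0.586  0.0354 0.062 ] collar in home mm [-53.2   0.3  -7.3] F [-13.1   1.3  -1.3] Fhome [-11.9   2.    5.4]
to go [-0.0019 -0.0004 -0.0002] rot [-0.08 -0.52 -0.04]
```

Call:
jog_arm --pt "0.0009 0 0.0005 0 0 0" --pt "0.0009 0 0.0005 0 0 0" --pt "0.0009 0 0.0005 0 0 0" --pt "0.0009 0 0.0005 0 0 0" --pt "0 0 0 0 0 0" --pt "0 0 0 0 0 0" --pt "0 0 0 0 0 0" --pt "0 0 0 0 0 0" --pt "0 0 0 0 0 0" --pt "0 0 0 0 0 0"

```text
clock: 30.15
tcp_pos: [0.5865, 0.0355, 0.0616]
orientation: [0.251, -0.026, 0.967, 0.008]
wrist_force: [-16.7, 0.5, -3.8]
finger_gap: -0.0001
```

```bash
python3 look.py 21
```

```text
clock 30.15 tcp [0.5865 0.0355 0.0616] collar in home mm [-52.9   0.4  -7.9] F [-16.7   0.5  -3.8] Fhome [-16.3   1.4   5.1]
to go [-0.0025 -0.0005  0.0002] rot [-0.09 -0.86 -0.02]
```

Solid stop: 4 mm more command moved it only 0.3 mm, at 16 N, which is above the stated friction. Backing off along −x.

Call:
jog_arm --pt "-0.0043 -0.0002 -0.0025 0 0 0" --pt "-0.0043 -0.0002 -0.0025 0 0 0" --pt "-0.0043 -0.0002 -0.0025 0 0 0" --pt "-0.0086 -0.0005 -0.005 0 0 0" --pt "-0.0086 -0.0005 -0.005 0 0 0" --pt "-0.02 -0.001 0.02 0 0 0" --pt "-0.025 -0.001 0.035 0 0 0" --pt "-0.025 -0.001 0.035 0 0 0" --pt "-0.02 -0.001 0.03 0 0 0" --pt "0 0 0 0 0 0"

```text
clock: 31.25
tcp_pos: [0.4748, 0.0289, 0.1747]
orientation: [0.263, -0.026, 0.964, 0.006]
wrist_force: [1.1, -0.1, -0.4]
finger_gap: -0.0003
```

```bash
python3 look.py 22; python3 - <<'E'
from h import *
np.save("w22.npy",calibration("wrist"),allow_pickle=True)
im=read_camera("wrist");cv2.imwrite("pics/wr22.png",im[:,:,::-1])
E
```

```text
clock 31.25 tcp [0.4748 0.0289 0.1747] collar in home mm [-93.3  -0.2 146. ] F [ 1.1 -0.1 -0.4] Fhome [ 0.7 -0.2 -0.9]
to go [ 0.1092  0.0061 -0.1129] rot [ 0.05  0.47 -0.03]
```

View pics/si22c.png

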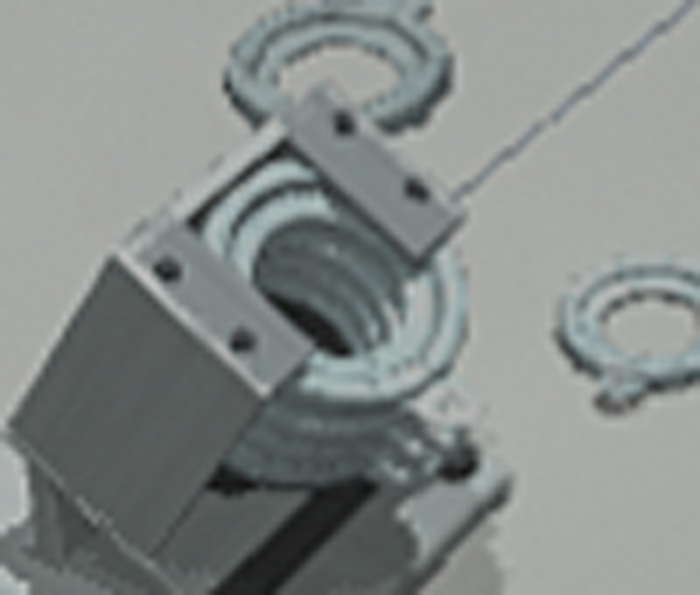

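View pics/sc22c.png

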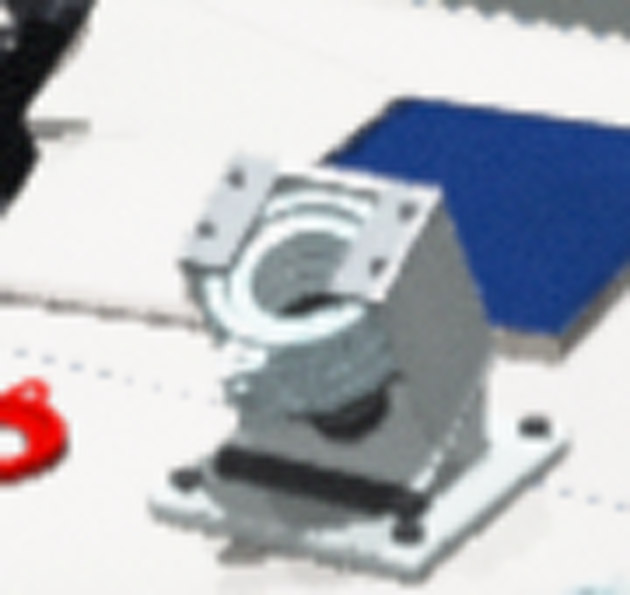

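View pics/wr22.png

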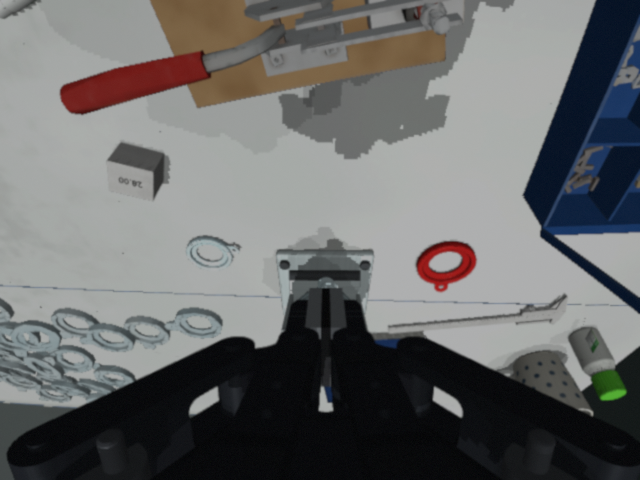

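```bash
python3 - <<'E'
import cv2,numpy as np
for a,b,x0,y0,w,h,f in(("side0","si22",205,220,80,70,4.5),("scene0","sc22",255,195,60,60,6)):
    A=cv2.imread(f"pics/{a}.png")[y0:y0+h,x0:x0+w];B=cv2.imread(f"pics/{b}.png")[y0:y0+h,x0:x0+w]
    cv2.imwrite(f"pics/cmp_{a}.png",cv2.resize(np.hstack([A,B]),None,fx=f,fy=f,interpolation=cv2.INTER_CUBIC))
E
```

```text
(no output)
```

View pics/cmp_side0.png

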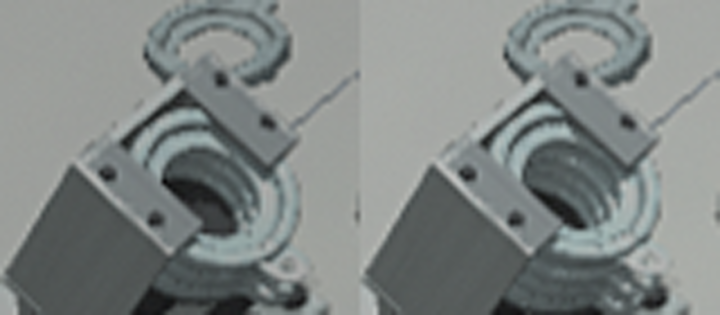

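View pics/cmp_scene0.png

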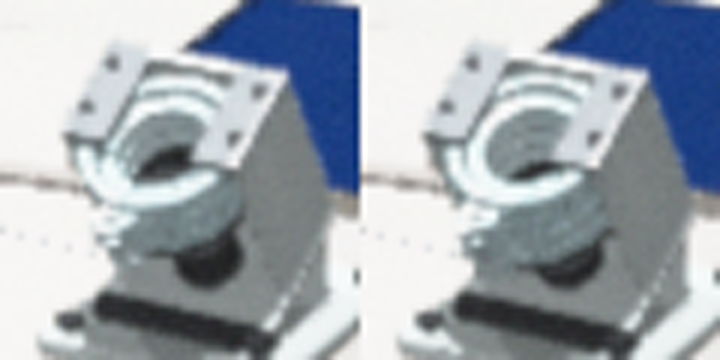

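Compared with the start pictures, the new top ring sits where the old top one did, or slightly farther back. It is flat under both lips with its ear to the front and one more layer visible below it. Handing in.

```bash
python3 - <<'E'
from workcell import *
print(hand_in()); print(get_state()["clock"])
E
```

```text
the job is handed in; nothing more can be done
None
the job is handed in; nothing more can be done
```

The collar is loaded in the magazine, pushed home against the back stop and let go. I handed the job in just after the 31 s mark. The hand-in gave no verdict, so this rests on my own checks.

**What I did:** I picked the lone larger plated collar by its rim and pressed it onto the stack forward of the lips, at about 6 N spring force. I then slid it roughly 9 mm under both lips and released it. With the fingers shut I pushed its ear until it met the solid stop, then backed away.

**Last checks:**
- **Home position:** the last 4 mm of commanded push moved the tool only 0.3 mm, at 16 N. Side and scene pictures show the collar flat under both lips, ear to the front. It sits where the old top collar was or slightly farther back, with one more layer visible below.
- **Forces:** the highest force I read at the wrist was 16–17 N.
- **Tin and block:** I never worked near them. The last wrist view shows the block standing undisturbed, but I did not measure either one's final position.

**What disagreed or went wrong:**
- The camera and tool measurements of the collar's place in the grip differed by about 2–3 mm along the slide direction. I settled it from the side view and contact forces.
- The finger gap read 56 mm on the 62 mm rim; the wrist picture suggests the pads had sunk into it.
- My first approach ran joint 6 to its limit, so I turned the tool a half turn before gripping.
- The fingertips pressed the bench at about 16 N during the grasp.

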